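# Fasten the suction unit's filter cover with the slot key

### The arm

A 6-joint arm with a two-finger parallel gripper is mounted at the origin on the work surface. World frame = base frame: x ahead of the robot, y to its left, z up, the work surface at z = 0. Lengths are in m, angles in rad, forces in N, time in s.
With the tool pointing down it reaches from about 0.25 to 0.775 m from the base axis. Payload 4 kg.
Tool frame: the origin (TCP) lies midway between the tips of the shut fingers; the grasp point (between the pads) lies 19 mm behind it; z points along the fingers, y is the direction in which the jaws open and shut (so a half turn about z gives the same grasp; the last joint's range is limited). The gripper opens to 94 mm and grips with 3 to 60 N. Pads are 16 mm wide; open, the fingers measure 119 mm over their backs; the gripper's body (75 mm by 177 mm) begins 78 mm behind the grasp point.
Start: joints at [-1.396, 0.087, 1.371, -0, 1.684, -0.103], TCP at [0.151, -0.529, 0.206] pointing down, gripper open.
Joint ranges: [-3.1, 3.1], [-0.76, 2.03], [0.27, 2.55], [-1.08, 4.22], [0.17, 2.65], [-2.57, 2.57]. Speed limits (rad/s): [2.79, 2.79, 3.14, 3.14, 3.14, 3.14].

### API

Orientations are given as [roll, pitch, yaw] about the fixed x, y, z axes, in that order (R = Rz(yaw) Ry(pitch) Rx(roll)).
In Python, from bench import robot gives the robot as it stands.
- The arm moves only by the tool servo_tool, never from a script. Its argument "rows" is a list of rows, each a list of 2 entries, a list of its own where there are three numbers: the shift along the tool's x, y, z normalised to -1 to 1, where 1 is 0.08 m, then the turn about the tool's z normalised to -1 to 1, where 1 is pi/2 rad. A call has 1 to 12 rows; each row is the pose to reach, as a shift and turn from the pose commanded when the call began, along the tool's axes at that moment; what a row does not reach only later rows make up. A row lasts 1/12 s, in which the tool goes at most 41.7 mm and 7.16 degrees, less where a joint would pass 70% of its speed; a pose out of reach is approached as far as the arm can. A call with a number of a shift or a turn outside -1 to 1 is refused whole. A call with a gripper value outside its range is refused whole. "grip" is the closure, from -1 (fully open) to 1 (shut), set as the call begins (left out, the last holds). The fingers move at their own pace and stop on an object; the grip force is fixed at half the most. Time passes only in rows, so rows that repeat a pose let the fingers close. It gives the time, the measured TCP pose, the force and the opening at its end, in the units of the state.
- robot.get_obs(): the state, without advancing time (a new reading comes with each control period).
- robot.snapshot(name): name is "scene" or "top"; returns a dict with "pixels" (400x640x3 uint8, red, green, blue), "camera_matrix" (3x3 intrinsics, pixels), "world_from_camera" (4x4, takes a point from camera to world coordinates). Camera axes: x right, y down, z forward; pixel columns grow to the right and rows downward; lengths in m; the calibration is good to about 2 mm. A picture is of the moment at which its call begins. There is no depth.
- robot.close_job(): hands the job in, once; it reports no verdict.
The state is a dict: "time": time; "joint_positions": joint angles; "qvel": joint speeds; "joint_torque": joint torques, N m; "tool_pos": TCP position; "ee_rot": TCP orientation; "wrist_force": force on the tool from outside, world axes, zero at the start; "wrist_torque": the same for the moment, N m; "width": finger opening in m.
Only numpy, scipy, OpenCV 4.12 (cv2) and the standard library are available. Lean on these libraries where they do the work, as an engineer would, in place of code of your own. Each camera call takes 0.05 s, during which the arm holds its last target.

### The job

Take the slot key from its rest and fasten the loose stud of the suction unit's filter cover (the one whose slot lies across the line between the two studs): blade into the slot, press the stud down, turn it a quarter turn clockwise and let it come up into its catch, then stand the key back in its rest. Never bear on the unit, pressing or twisting, with more than 20 N, keep the fingers off the unit and leave everything else on the table where it is.

Things in the scene. Friction and masses are not known exactly. Their poses are not given: they have to be found in the camera images.
- unit: Off-white suction unit, fixed low box 180 (x) by 200 (y) mm, grey filter cover on top, the cover's top 75 mm above the table. Origin: centre of underside, z up. Two slotted steel studs on the cover, 55 mm either side of its centre along the unit's y, each in a round grey collar 48 mm across, 4 mm high.
- stud_place (a point): Point on the loose stud's axis level with the cover's top; fixed, axes the unit's, 55 mm along +y. The stud: steel head 30 mm across, blind slot 24 mm long (ends closed), 5 mm wide, 5.5 mm deep. Unpressed, its top stands 7 to 23 mm above the cover (its sleeve is screwed in differently on each unit; not measured), so the slot's floor is 1.5 to 17.5 mm above the cover.
- locked_place (a point): Same point for the other stud, which is already fastened and does not move; its slot lies along the unit's y axis (pointing at the loose stud). Leave it alone.
- stud (a joint): Turn of the loose stud, rad, clockwise from above. At 0 its slot lies along the unit's x (across the line of the studs), at 1.57 along its y. Starts at 0 to 0.18, stops at -0.05 and 1.64. A hidden pin blocks it from 0.28 to 1.3 unless pressed down 5 mm or more; past 1.3, let go, it rises into the catch. Spring: 3.5 N at rest, 7 N at 5 mm, hard stop at 6.3 mm (8 N): 9 to 12 N is ample.
- key: Slot key, 86 mm tall, 0.1 to 0.16 kg, upright in its rest. Origin: middle of the blade's lower edge, z up the key. Steel blade 20 mm wide along its x, 3 mm thick along y (2 mm in the lowest 2.5 mm), 10 mm tall; round shank 10 mm across up to z = 46 mm; black grip block 42 (x) by 18 (y) by 40 (z) mm from z = 46 to 86 mm. Half a turn about z gives the same key.
- key_grip (a point): Middle of the key's grip block (68 mm above the blade's lower edge), axes as the key: squeeze across its y, 18 mm.
- rest: The key's rest: fixed steel tray 190 (x) by 90 (y) mm, 4 mm thick, with a white block 60 by 44 mm at its middle, top 54 mm above the table. A pocket 25 (x) by 16 (y) mm goes down through the block to the tray. Origin: centre of underside. The key hangs in it by its grip block, its x along the rest's x, blade edge 8 mm above the table.
- rest_mouth (a point): Centre of the pocket's mouth, on the block's top, 54 mm above the table, axes as the rest.
- tape: Bystander: paper tape roll, 44 mm across, 18 mm high, on the cover beside the studs. Origin: centre of underside.
- vial: Bystander: amber vial 22 mm across, 45 mm tall, on the key rest's tray. Origin: centre of underside.
- antiseptic: Bystander: red bottle 64 mm across, 160 mm tall, at the table's side. Origin: centre of underside.
- saline: Bystander: white bottle 60 mm across, 140 mm tall, at the table's side. Origin: centre of underside.
- dish: Bystander: steel bowl 110 mm across, 40 mm high. Origin: centre of underside.
- cup: Bystander: clear cup 40 mm across, 35 mm high. Origin: centre of underside.
- syringe: Bystander: plastic syringe lying down, 125 mm long, 30 mm across its flange. Origin: under the middle of it.
Mind the look-alikes: they are no part of the job. There is more than one size of the key; the job needs the middle-sized. Leave any black look-alike of the rest alone.

How it is judged:
By the outcome, as a careful person would: the job done as asked, in the order asked, and still so for the second after the job is handed in, with the robot touching nothing.
It also fails if it takes over 69 s, if anything falls off the work surface, if the arm or the gripper's body presses on something with over 40 N, if the wrist force passes 120 N, or if a joint passes its speed limit or range.

## Working session

There is one attempt and no reset: what is moved stays moved. The work goes in short steps, Python scripts to look and compute and a tool call to move; the robot and the scene stay as the last step left them, time stands still between calls to the robot, and variables do not carry over. Pictures are saved under pics/ and viewed, and the job is handed in when it is done.

Besides the shell and the picture viewer there is one more tool, called as name([rows], argument=value, ...), one row to a line, values as JSON. servo_tool: Moves the arm, as the interface text tells. Its arguments: {"type":"object","properties":{"rows":{"type":"array"},"grip":{"type":"number"}},"required":["rows"]}

```bash
mkdir -p pics; ls; python3 - <<'E'
from bench import robot
import cv2,numpy as np,pickle
for n in("scene","top"):
    s=robot.snapshot(n); pickle.dump(s,open(f"{n}0.pkl","wb"))
    cv2.imwrite(f"pics/{n}0.png",s["pixels"][:,:,::-1]); print(s["camera_matrix"],s["world_from_camera"])
print(robot.get_obs())
E
```

```text
pics
[[512.86681821   0.         321.92914808]
 [  0.         512.86681821 196.62487677]
 [  0.           0.           1.        ]] [[ 6.92230869e-01  5.13463004e-01 -5.07121452e-01  1.33509160e+00]
 [ 7.21675699e-01 -4.91752970e-01  4.87199345e-01 -6.98120445e-01]
 [ 7.80359023e-04 -7.03231655e-01 -7.10960358e-01  1.09415186e+00]
 [ 0.00000000e+00  0.00000000e+00  0.00000000e+00  1.00000000e+00]]
[[482.18608926   0.         308.19996512]
 [  0.         482.18608926 200.03536172]
 [  0.           0.           1.        ]] [[ 2.43683457e-02 -9.83758088e-01  1.77837588e-01  3.22107546e-01]
 [-9.99702939e-01 -2.40625116e-02  3.87666264e-03  1.36070226e-02]
 [ 4.65520788e-04 -1.77879227e-01 -9.84052216e-01  1.55103380e+00]
 [ 0.00000000e+00  0.00000000e+00  0.00000000e+00  1.00000000e+00]]
{'time': 0.1, 'joint_positions': array([-1.39608257e+00,  8.79103331e-02,  1.37210788e+00, -1.92862080e-06,
        1.68360891e+00, -1.03104800e-01]), 'qvel': array([-0.00066   , -0.002436  , -0.00378636, -0.00136258, -0.00077469,
        0.00031238]), 'joint_torque': array([ 2.20165421e-03, -3.41250730e+01, -3.03301871e+01,  7.20534520e-02,
        3.03826563e-02, -8.66288860e-05]), 'tool_pos': array([ 0.15074703, -0.52841719,  0.20440284]), 'ee_rot': array([-3.13956880e+00, -2.07484583e-04,  2.77818130e-01]), 'wrist_force': array([ 0.03711042,  0.46381206, -0.09520204]), 'wrist_torque': array([ 0.00197282, -0.01090957, -0.01982056]), 'width': 0.09382034233687206}
```

View pics/scene0.png

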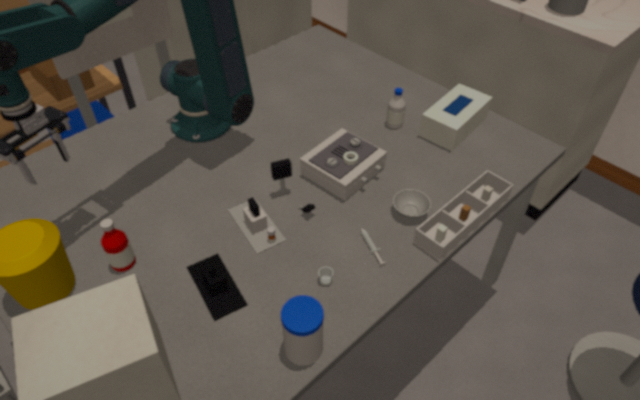

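View pics/top0.png

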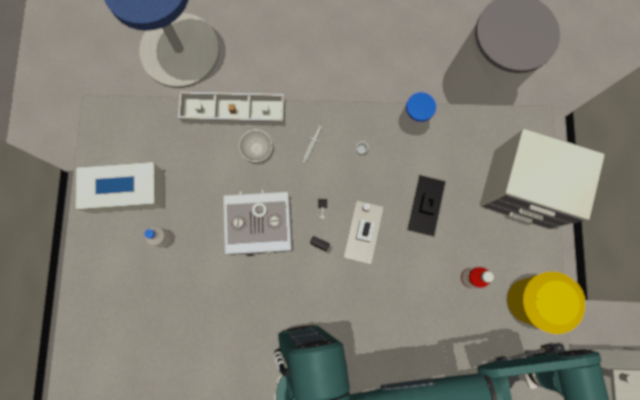

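```bash
python3 - <<'E'
import cv2,numpy as np
t=cv2.imread("pics/top0.png");s=cv2.imread("pics/scene0.png")
def c(i,x0,y0,x1,y1,f,n): cv2.imwrite(n,cv2.resize(i[y0:y1,x0:x1],None,fx=f,fy=f,interpolation=cv2.INTER_CUBIC))
c(t,215,185,295,260,8,"pics/t_unit.png")
c(t,300,170,450,270,5,"pics/t_key.png")
c(s,290,120,400,205,7,"pics/s_unit.png")
c(s,180,140,330,320,3,"pics/s_key.png")
E
```

```text
(no output)
```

View pics/t_unit.png

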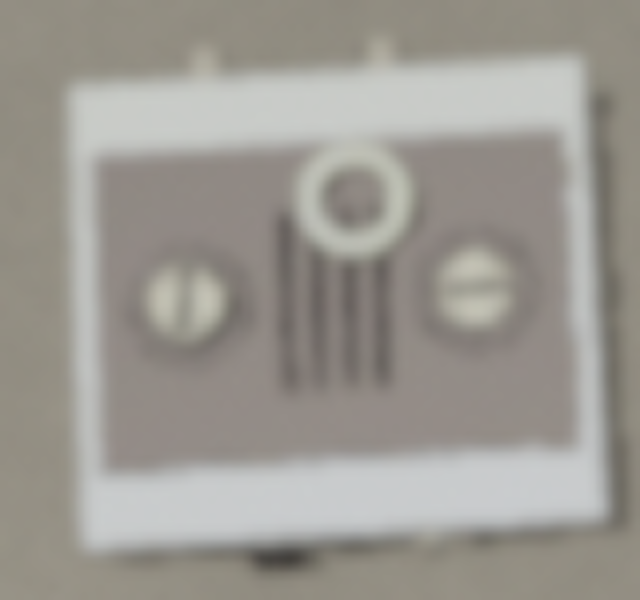

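View pics/t_key.png

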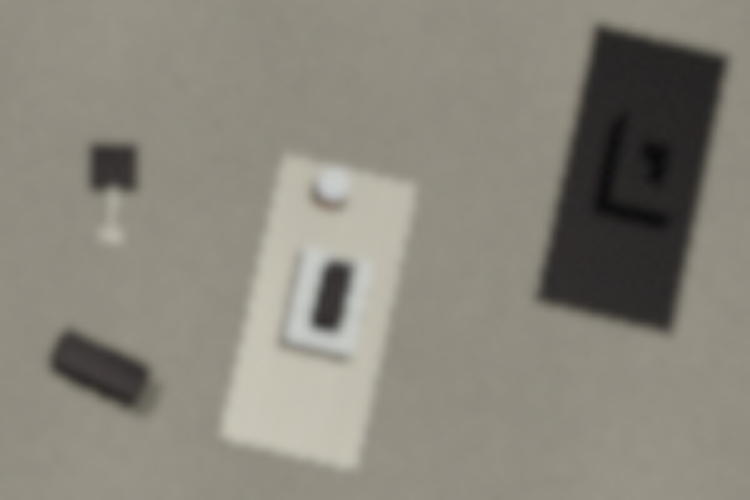

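View pics/s_unit.png

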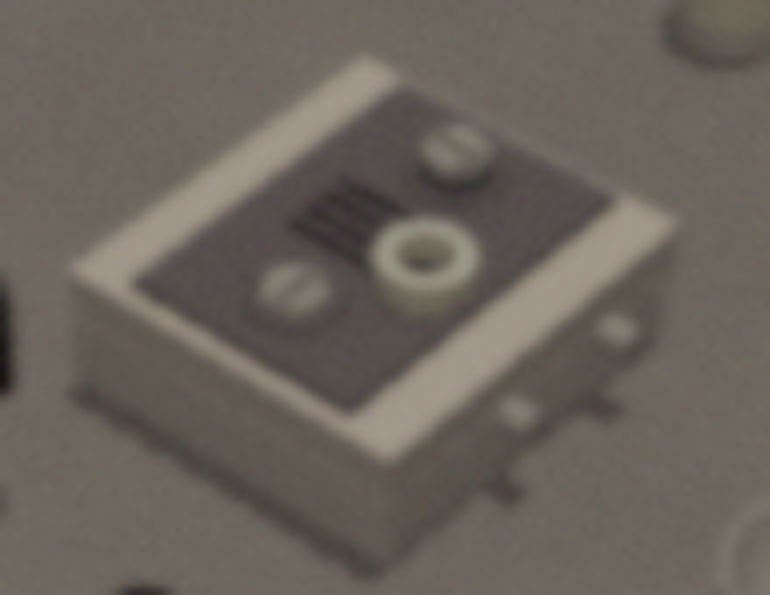

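View pics/s_key.png

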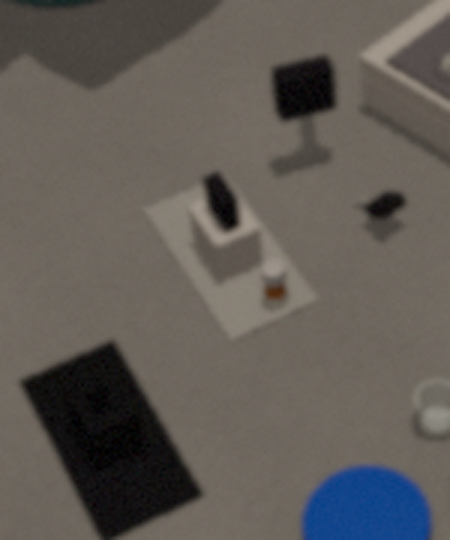

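```bash
cat > h.py <<'E'
import cv2,numpy as np,pickle
from bench import robot
def avg(n,k=4):
    S=[robot.snapshot(n) for _ in range(k)]
    s=S[0]; s["pixels"]=np.mean([x["pixels"].astype(np.float32) for x in S],0); return s
def rays(s,uv):
    uv=np.atleast_2d(uv).astype(float);T=s["world_from_camera"]
    d=np.c_[uv,np.ones(len(uv))]@np.linalg.inv(s["camera_matrix"]).T@T[:3,:3].T
    return T[:3,3],d
def onz(s,uv,z):
    o,d=rays(s,uv);return o+d*((z-o[2])/d[:,2])[:,None]
def proj(s,P):
    T=np.linalg.inv(s["world_from_camera"]);p=np.atleast_2d(P)@T[:3,:3].T+T[:3,3];p=p@s["camera_matrix"].T
    return p[:,:2]/p[:,2:]
def tri(s1,u1,s2,u2):
    A=[];b=[]
    for s,u in((s1,u1),(s2,u2)):
        o,d=rays(s,u);d=d[0]/np.linalg.norm(d[0]);M=np.eye(3)-np.outer(d,d);A.append(M);b.append(M@o)
    x=np.linalg.lstsq(np.vstack(A),np.hstack(b),rcond=None)[0]
    return x,[np.linalg.norm(M@x-v)*1e3 for M,v in zip(A,b)]
E
python3 - <<'E'
from h import *
for n in("scene","top"):
    s=avg(n,4);pickle.dump(s,open(n+"A.pkl","wb"))
    print(n, s["pixels"].shape)
t=pickle.load(open("topA.pkl","rb"));im=t["pixels"].astype(np.uint8);hsv=cv2.cvtColor(im,cv2.COLOR_RGB2HSV);g=im.mean(2)
np.set_printoptions(precision=4,suppress=True,linewidth=150)
for p in[(238,222),(275,221),(230,222),(250,240),(230,200),(366,229),(352,250),(362,215),(330,260)]: print(p,im[p[1],p[0]],hsv[p[1],p[0]])
E
```

```text
scene (400, 640, 3)
top (400, 640, 3)
(238, 222) [160 158 147] [ 25  21 160]
(275, 221) [164 162 151] [ 25  20 164]
(230, 222) [140 133 128] [ 13  22 140]
(250, 240) [148 141 136] [ 13  21 148]
(230, 200) [200 203 199] [ 53   5 203]
(366, 229) [58 53 53] [ 0 22 58]
(352, 250) [198 194 181] [ 23  22 198]
(362, 215) [188 185 171] [ 25  23 188]
(330, 260) [150 146 134] [ 23  27 150]
```

```bash
cat > m1.py <<'E'
from h import *
np.set_printoptions(precision=4,suppress=True,linewidth=150)
t=pickle.load(open("topA.pkl","rb"));s=pickle.load(open("sceneA.pkl","rb"))
F=8
def blob(im,c,r,lo=None,dark=False,frac=.5):
    x0,y0=c[0]-r,c[1]-r
    a=im["pixels"].mean(2)[y0:y0+2*r+1,x0:x0+2*r+1].astype(np.float32)
    b=cv2.resize(a,None,fx=F,fy=F,interpolation=cv2.INTER_CUBIC)
    if dark:b=-b
    th=lo if lo is not None else None
    if th is None:
        th=b.min()*(1-frac)+b.max()*frac
    elif dark: th=-th
    m=(b>th).astype(np.uint8)
    m=cv2.morphologyEx(m,cv2.MORPH_CLOSE,np.ones((17,17)))
    cs,_=cv2.findContours(m,0,cv2.CHAIN_APPROX_NONE)
    ctr=np.array([r*F+F/2]*2)
    k=max(cs,key=cv2.contourArea)
    h=cv2.convexHull(k);M=cv2.moments(h)
    tof=lambda p:(np.asarray(p,float)+.5)/F-.5+[x0,y0]
    return tof([M["m10"]/M["m00"],M["m01"]/M["m00"]]),tof(k[:,0]),cv2.contourArea(h)/F/F,th
if __name__=="__main__":
    for nm,a,b in(("loose",(238,222),(351,157)),("locked",(274,221),(332,161))):pass
    tp={};sc={}
    for nm,c in(("loose",(238,222)),("locked",(274,221))):
        tp[nm]=blob(t,c,8);print(nm,tp[nm][0],tp[nm][2],tp[nm][3])
    for nm,c in(("loose",(355,141)),("locked",(332,161))):
        sc[nm]=blob(s,c,7);print(nm,sc[nm][0],sc[nm][2],sc[nm][3])
    for n in tp:
        x,e=tri(t,tp[n][0],s,sc[n][0]);print(n,x,e,onz(t,tp[n][0],.095),onz(s,sc[n][0],.095))
    k=blob(t,(366,229),10,dark=True);print("key",k[0],k[2])
    w=onz(t,k[1],.094)[:,:2]*1e3;print(cv2.minAreaRect(w.astype(np.float32)))
E
python3 m1.py
```

```text
loose [237.5451 222.1161] 64.28125 149.73123
locked [273.8723 220.531 ] 61.953125 155.70401
loose [355.7599 138.3433] 120.2265625 88.58777
locked [331.6033 160.5935] 70.328125 88.10381
loose [0.5127 0.2338 0.0968] [np.float64(1.8184056349958941), np.float64(1.8184056349963147)] [[0.5117 0.2326 0.095 ]] [[0.512  0.2372 0.095 ]]
locked [0.5215 0.1235 0.0789] [np.float64(0.006722467143723008), np.float64(0.006722467143739767)] [[0.5193 0.1223 0.095 ]] [[0.5344 0.1105 0.095 ]]
key [365.9332 228.7994] 74.859375
((501.2130432128906, -158.3385772705078), (17.76605796813965, 42.858802795410156), 76.3471450805664)
```

```bash
cat > m2.py <<'E'
from m1 import *
def draw(im,c,r,cont,n,f=24):
    x0,y0=c[0]-r,c[1]-r
    a=np.clip(im["pixels"][y0:y0+2*r+1,x0:x0+2*r+1]*1.3,0,255).astype(np.uint8)
    b=cv2.resize(a[:,:,::-1],None,fx=f,fy=f,interpolation=cv2.INTER_CUBIC)
    if cont is not None: cv2.polylines(b,[(((cont-[x0,y0]+.5)*f-.5)).astype(np.int32)],True,(0,0,255),1)
    return b
L=[]
for im,c in((t,(238,222)),(t,(274,221)),(s,(355,142)),(s,(332,161))):
    b=blob(im,c,6 if im is s else 8); print(c,b[0],b[2],b[3])
    d=draw(im,c,8,b[1],"",24);L.append(cv2.resize(d,(390,290) if 0 else (298,298)))
cv2.imwrite("pics/studs.png",np.vstack([np.hstack(L[:2]),np.hstack(L[2:])]))
E
python3 m2.py
```

```text
(238, 222) [237.5451 222.1161] 64.28125 149.73123
(274, 221) [273.8723 220.531 ] 61.953125 155.70401
(355, 142) [355.3917 139.6191] 87.2421875 88.58777
(332, 161) [331.3781 160.593 ] 70.4140625 89.264626
```

View pics/studs.png

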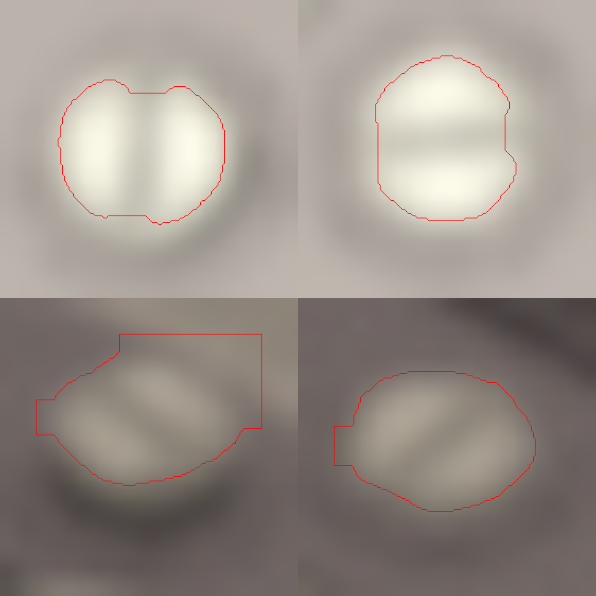

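```bash
cat > m3.py <<'E'
from m1 import *
def ell(im,c,th,r=9,rad=6.5):
    x0,y0=c[0]-r,c[1]-r
    a=im["pixels"].mean(2)[y0:y0+2*r+1,x0:x0+2*r+1].astype(np.float32)
    b=cv2.resize(a,None,fx=F,fy=F,interpolation=cv2.INTER_CUBIC)
    m=(b>th).astype(np.uint8)
    k=np.zeros_like(m);cv2.circle(k,(int((r+.5)*F),)*2,int(rad*F),1,-1);m&=k
    cs,_=cv2.findContours(m,0,cv2.CHAIN_APPROX_NONE)
    p=np.vstack([q for q in cs if cv2.contourArea(q)>3*F*F])
    h=cv2.convexHull(p)[:,0]
    e=cv2.fitEllipse(h); M=cv2.moments(h)
    tof=lambda p:(np.asarray(p,float)+.5)/F-.5+[x0,y0]
    return tof(e[0]),tof([M["m10"]/M["m00"],M["m01"]/M["m00"]]),np.array(e[1])/F,e[2],tof(h)
if __name__=="__main__":
  for nm,c1,c2 in(("loose",(238,222),(355,141)),("locked",(274,221),(332,161))):
    for th1,th2 in((150,92),(158,95),(165,98)):
        a=ell(t,c1,th1);b=ell(s,c2,th2,rad=5.8)
        x,e=tri(t,a[0],s,b[0]);x2,e2=tri(t,a[1],s,b[1])
        print(nm,th1,a[0],a[1],a[2],b[0],b[1],b[2],x,e[0],x2,e2[0])
E
python3 m3.py
```

```text
loose 150 [237.5462 222.0479] [237.5591 222.1003] [8.726 9.727] [354.9826 139.7468] [355.0972 139.8124] [ 8.4954 10.7762] [0.5124 0.2332 0.0919] 0.16631963006067332 [0.5125 0.2334 0.0915] 0.38777994759295226
loose 158 [237.6121 222.091 ] [237.6091 222.132 ] [7.8968 9.1981] [355.0071 139.681 ] [355.1392 139.7656] [ 8.2516 10.4088] [0.5124 0.2331 0.0921] 0.3410412500763766 [0.5125 0.2334 0.0917] 0.5536774262110978
loose 165 [237.6497 222.0806] [237.6612 222.0965] [7.0426 8.7579] [355.0327 139.6391] [355.1638 139.7377] [ 8.0632 10.1708] [0.5125 0.233  0.0924] 0.42418863666095497 [0.5126 0.2332 0.0919] 0.622262688628768
locked 150 [273.8758 220.5289] [273.8508 220.5288] [ 9.2249 10.0145] [331.5707 160.6311] [331.5924 160.6033] [ 7.7515 10.4775] [0.5215 0.1235 0.0787] 0.048780133637417344 [0.5215 0.1235 0.0788] 0.03910988154515085
locked 158 [273.8326 220.549 ] [273.8437 220.5518] [8.4801 9.3597] [331.5526 160.6053] [331.5762 160.6046] [ 7.3202 10.1267] [0.5214 0.1236 0.0787] 0.09970621756475966 [0.5214 0.1236 0.0787] 0.048937310706530526
locked 165 [273.8434 220.5436] [273.8374 220.5517] [7.5191 8.9001] [331.5439 160.5996] [331.5578 160.604 ] [6.9469 9.7374] [0.5214 0.1235 0.0788] 0.10379465789346372 [0.5214 0.1235 0.0788] 0.08341841298972084
```

```bash
cat > m4.py <<'E'
from m1 import *
from scipy.ndimage import map_coordinates
def slot(im,C,z,R=.011,ang0=0.):
    # rectified patch: rows along x', columns along y'
    best=[]
    n=np.linspace(-.012,.012,97);l=np.linspace(-.009,.009,37)
    for a in np.arange(-.4,.4,.02)+ang0:
        ux=np.array([np.cos(a),np.sin(a)]);uy=np.array([-ux[1],ux[0]])
        P=C[None,None]+l[:,None,None]*ux+n[None,:,None]*uy
        q=proj(im,np.c_[P.reshape(-1,2),np.full(P[...,0].size,z)])
        v=map_coordinates(im["pixels"].mean(2),[q[:,1],q[:,0]],order=3).reshape(P.shape[:2]).mean(0)
        mid=np.abs(n)<.006;i=np.where(mid)[0][v[mid].argmin()]
        c=np.polyfit(n[i-6:i+7],v[i-6:i+7],2)
        best.append((v[i],a,-c[1]/2/c[0]))
    best=np.array(best);i=best[:,0].argmin();i=min(max(i,2),len(best)-3)
    c=np.polyfit(best[i-2:i+3,1],best[i-2:i+3,0],2)
    return -c[1]/2/c[0],best[i,2]*1e3
if __name__=="__main__":
    print("loose top",slot(t,np.array([.5124,.2333]),.0905),"scene",slot(s,np.array([.5124,.2333]),.0905))
    print("locked top",slot(t,np.array([.5214,.1235]),.0787,ang0=1.57),"scene",slot(s,np.array([.5214,.1235]),.0787,ang0=1.57))
E
python3 m4.py
```

```text
loose top (np.float64(-0.03338035079112591), np.float64(-0.22032981486222833)) scene (np.float64(-0.08825299464786752), np.float64(-1.964598065406028))
locked top (np.float64(1.7050534227396745), np.float64(-0.3777523803435725)) scene (np.float64(1.6890368283923918), np.float64(-0.23672244313834168))
```

```bash
python3 - <<'E'
from m1 import *
P=onz(t,np.array([(225.6,253.5),(291.5,250),(223.75,195.6),(287.9,192.25)])-.5,.075);print(P)
for a,b in((1,0),(3,2)):
    d=P[b]-P[a];print(np.arctan2(-d[0],d[1]),np.linalg.norm(d))
print(P.mean(0))
# rest tray
g=t["pixels"];m=(g.min(2)>160).astype(np.uint8)
roi=np.zeros_like(m);roi[195:268,340:390]=1
cs,_=cv2.findContours(m*roi,0,cv2.CHAIN_APPROX_NONE);k=max(cs,key=cv2.contourArea);print(cv2.contourArea(k))
w=(onz(t,k[:,0],.004)[:,:2]*1e3).astype(np.float32)
print("tray",cv2.minAreaRect(w))
E
```

```text
[[0.4186 0.2688 0.075 ]
 [0.4341 0.0682 0.075 ]
 [0.598  0.2844 0.075 ]
 [0.6135 0.0849 0.075 ]]
0.07736442639760126 0.20120209602688546
0.07766851287561218 0.20010548974675427
[0.516  0.1766 0.075 ]
1485.0
tray ((502.8681945800781, -160.86524963378906), (88.01998901367188, 189.3898162841797), 77.81919860839844)
```

Candidates: grip in white rest, top (366,229); large upright key, top (320,243) / scene (281,168); small one, top (322,204); black rest look‑alike, top (427,205). The key at (366,229) measures 43×18 mm and sits in the white rest, so it is the one (see crop t_key). The loose stud is the left one, at top (237.6,222), with its slot running across the line between the studs. The other, at (273.8,220.5), is the fastened one.

```bash
cat > mv.py <<'E'
from h import *
np.set_printoptions(precision=4,suppress=True,linewidth=150)
def st():
    o=robot.get_obs();return o
def rel(p,yaw,tp,tyaw):
    d=np.array(tp)-p
    c,s=np.cos(yaw),np.sin(yaw)
    v=np.array([c*d[0]+s*d[1], s*d[0]-c*d[1], -d[2]])/.08
    return v,-((tyaw-yaw+np.pi)%(2*np.pi)-np.pi)/(np.pi/2)
def plan(tp,tyaw,n=1,full=None):
    o=st();p,y=o["tool_pos"],o["ee_rot"][2]
    dy=(tyaw-y+np.pi)%(2*np.pi)-np.pi if full is None else full
    print("now",o["time"],p,y,"q",o["joint_positions"],"F",o["wrist_force"],"w",o["width"])
    tp=np.array(tp)
    for i in range(n):
        a=p+(tp-p)*i/n;b=p+(tp-p)*(i+1)/n
        v,t=rel(a,y+dy*i/n,b,y+dy*(i+1)/n);print(i,v.round(3),round(t,3))
E
python3 - <<'E'
from mv import *
plan([.5025,-.160,.20],2.93,6)
t=pickle.load(open("topA.pkl","rb"))
print(onz(t,[(480,277),(490,276)],.1),onz(t,[(320,243)],.1),onz(t,[(322,204)],.03),onz(t,[(366,207)],.045))
E
```

```text
now 0.5 [ 0.1508 -0.5289  0.2055] 0.2777967337585232 q [-1.3961  0.0872  1.3707 -0.      1.6836 -0.1031] F [ 0.0418 -0.7879 -0.1731] w 0.0939015519630914
0 [ 0.915 -0.538  0.011] -0.281
1 [ 1.058 -0.095  0.011] -0.281
2 [0.997 0.367 0.011] -0.281
3 [0.744 0.758 0.011] -0.281
4 [0.348 1.003 0.011] -0.281
5 [-0.114  1.056  0.011] -0.281
[[ 0.3644 -0.4969  0.1   ]
 [ 0.3681 -0.5268  0.1   ]] [[ 0.4538 -0.0194  0.1   ]] [[ 0.5852 -0.0249  0.03  ]] [[ 0.5764 -0.1639  0.045 ]]
```

servo_tool([
  [[0.2, -0.12, 0], -0.07],
  [[0.45, -0.27, 0], -0.14],
  [[0.7, -0.4, 0], -0.21],
  [[0.92, -0.54, 0], -0.28],
], grip=-1)

```text
time: 0.83
tool_pos: [0.2104, -0.4665, 0.2055]
ee_rot: [3.141, -0.0, 0.723]
wrist_force: [-1.0, 0.8, -0.4]
width: 0.094
```

servo_tool([
  [[0.25, -0.02, 0], -0.07],
  [[0.5, -0.05, 0], -0.14],
  [[0.75, -0.07, 0], -0.21],
  [[1.0, -0.1, 0], -0.28],
])

```text
time: 1.17
tool_pos: [0.2654, -0.4078, 0.2056]
ee_rot: [3.141, 0.0, 1.163]
wrist_force: [0.1, 0.3, 0.5]
width: 0.094
```

```bash
python3 -c "
from mv import *
plan([.5025,-.160,.20],2.93,4)"
```

```text
now 1.1667 [ 0.2654 -0.4078  0.2056] 1.1627723716022231 q [-1.1105 -0.0552  1.5149  0.0001  1.6814 -0.7025] F [0.0569 0.3484 0.4534] w 0.09398302677390792
0 [1.005 0.373 0.018] -0.281
1 [0.749 0.767 0.018] -0.281
2 [0.349 1.013 0.018] -0.281
3 [-0.118  1.065  0.018] -0.281
```

servo_tool([
  [[0.25, 0.1, 0], -0.07],
  [[0.5, 0.19, 0], -0.14],
  [[0.75, 0.28, 0], -0.21],
  [[1.0, 0.37, 0], -0.28],
])

```text
time: 1.5
tool_pos: [0.3247, -0.3464, 0.2057]
ee_rot: [3.141, 0.0, 1.603]
wrist_force: [0.3, 0.5, 0.5]
width: 0.0938
```

servo_tool([
  [[0.2, 0.2, 0], -0.07],
  [[0.38, 0.38, 0], -0.14],
  [[0.57, 0.58, 0], -0.21],
  [[0.75, 0.77, 0], -0.28],
])

```text
time: 1.83
tool_pos: [0.3847, -0.2847, 0.2057]
ee_rot: [3.141, 0.001, 2.043]
wrist_force: [0.1, -0.4, 0.5]
width: 0.094
```

servo_tool([
  [[0.1, 0.25, 0], -0.07],
  [[0.18, 0.5, 0], -0.14],
  [[0.27, 0.75, 0], -0.21],
  [[0.35, 1.0, 0], -0.28],
])

```text
time: 2.17
tool_pos: [0.4435, -0.2237, 0.2057]
ee_rot: [3.142, 0.0, 2.482]
wrist_force: [0.1, -0.5, 0.4]
width: 0.0941
```

servo_tool([
  [[-0.03, 0.3, 0], -0.07],
  [[-0.06, 0.55, 0], -0.14],
  [[-0.09, 0.8, 0], -0.21],
  [[-0.11, 1.0, 0], -0.28],
  [[-0.11, 1.0, 0], -0.28],
])

```text
time: 2.58
tool_pos: [0.5006, -0.1651, 0.2053]
ee_rot: [3.141, 0.0, 2.922]
wrist_force: [-0.4, -0.2, -0.5]
width: 0.0937
```

```bash
python3 -c "
from mv import *
plan([.5025,-.160,.125],2.93,1)
for n in('top','scene'):
    s=avg(n,1);pickle.dump(s,open(n+'B.pkl','wb'));cv2.imwrite('pics/'+n+'B.png',s['pixels'][:,:,::-1])
"
```

```text
now 2.5833 [ 0.5006 -0.1651  0.2053] 2.9222861089195713 q [-0.4268  0.036   1.4251  0.0011  1.6803 -1.7782] F [-0.3771 -0.2301 -0.4597] w 0.0937457201170796
0 [-0.009  0.067  1.004] -0.005[ WARN:0@1.518] global loadsave.cpp:1063 imwrite_ Unsupported depth image for selected encoder is fallbacked to CV_8U.
```

View pics/sceneB.png

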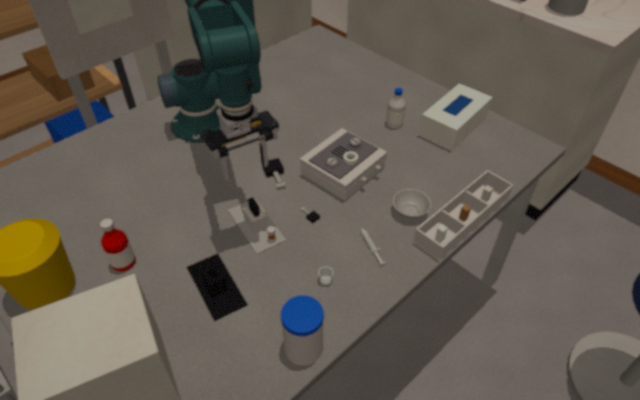

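```bash
python3 -c "
import cv2,numpy as np
L=[cv2.resize(cv2.imread('pics/'+n)[100:250,200:340],None,fx=2.8,fy=2.8,interpolation=2) for n in('scene0.png','sceneB.png')]
cv2.imwrite('pics/cmp.png',np.hstack(L))
L=[cv2.resize(cv2.imread('pics/'+n)[180:270,290:400],None,fx=3.6,fy=3.6,interpolation=2) for n in('top0.png','topB.png')]
cv2.imwrite('pics/cmp2.png',np.hstack(L))
"
```

```text
(no output)
```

View pics/cmp.png

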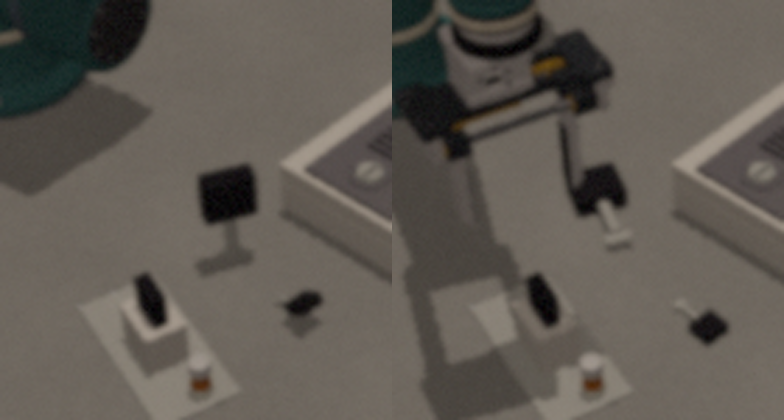

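View pics/cmp2.png

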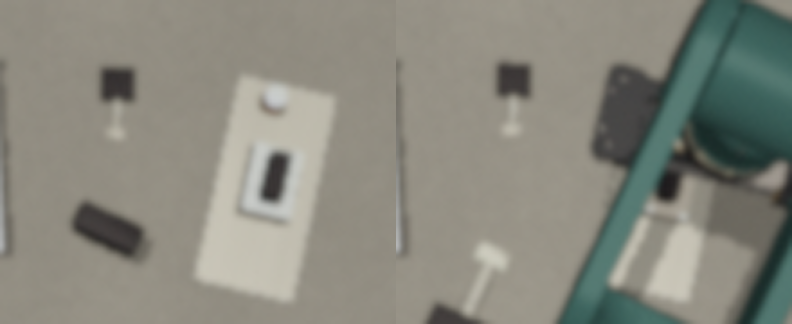

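```bash
python3 -c "
import cv2,numpy as np,pickle
s=pickle.load(open('sceneA.pkl','rb'))['pixels'][100:250,200:340,::-1];t=pickle.load(open('topA.pkl','rb'))['pixels'][180:270,290:400,::-1]
cv2.imwrite('pics/cmp3.png',np.hstack([cv2.resize(s,(392,420)),cv2.resize(t,(396,420))]).astype(np.uint8))
"
```

```text
(no output)
```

View pics/cmp3.png

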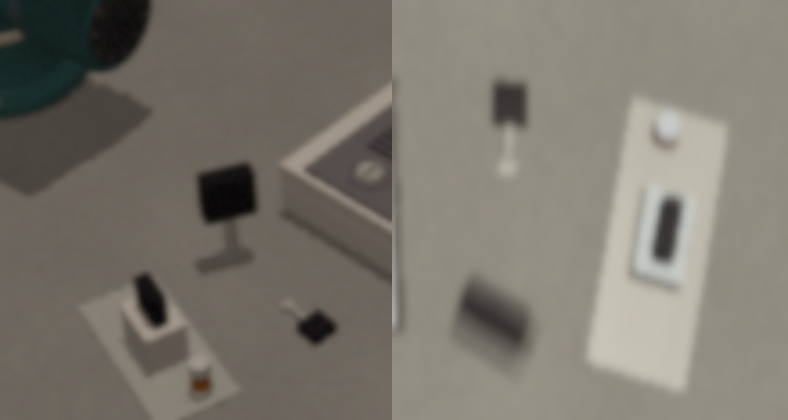

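The large and small look‑alike keys tipped over on their own: the frames from t<0.5 s, before the arm moved, already show it. Key and rest are unchanged. Descending.

servo_tool([
  [[0, 0.06, 0.15], 0],
  [[0, 0.06, 0.4], 0],
  [[0, 0.06, 0.7], 0],
  [[0, 0.06, 1.0], 0],
  [[0, 0.06, 1.0], 0],
])

```text
time: 3.1
tool_pos: [0.496, -0.1614, 0.1191]
ee_rot: [3.14, -0.011, 2.914]
wrist_force: [-0.7, 1.0, -0.7]
width: 0.0939
```

```bash
python3 -c "
from mv import *
plan([.5025,-.160,.059],2.93,1)
for n in('top','scene'):
    s=avg(n,1);cv2.imwrite('pics/'+n+'C.png',s['pixels'][:,:,::-1])
L=[cv2.resize(cv2.imread('pics/sceneC.png')[120:270,190:320],None,fx=3,fy=3,interpolation=2),cv2.resize(cv2.imread('pics/topC.png')[180:280,320:420],(390,450),interpolation=2)]
cv2.imwrite('pics/C.png',np.hstack(L))
" 2>/dev/null
```

```text
now 3.1 [ 0.496  -0.1614  0.1191] 2.913976187465525 q [-0.4232  0.0663  1.5654 -0.0002  1.5213 -1.7663] F [-0.7432  1.0258 -0.7312] w 0.09388838187638056
0 [-0.075  0.036  0.751] -0.01
```

View pics/C.png

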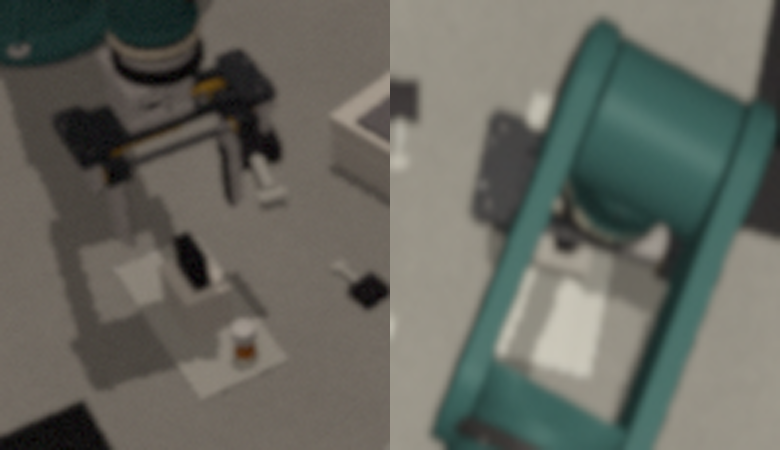

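servo_tool([
  [[0, 0, 0], 0],
  [[0, 0, 0], 0],
])

```text
time: 3.37
tool_pos: [0.5012, -0.1631, 0.1276]
ee_rot: [-3.141, 0.004, 2.916]
wrist_force: [-0.3, -0.3, 0.3]
width: 0.0938
```

```bash
python3 -c "
from mv import *
plan([.5025,-.160,.060],2.93,1)"
```

```text
now 3.3667 [ 0.5012 -0.1631  0.1276] 2.915892909127865 q [-0.4222  0.0619  1.5528 -0.0001  1.5231 -1.7673] F [-0.3263 -0.2868  0.3078] w 0.0938234855009152
0 [-0.008  0.042  0.844] -0.009
```

servo_tool([
  [[-0.01, 0.04, 0.1], -0.01],
  [[-0.01, 0.04, 0.22], -0.01],
  [[-0.01, 0.04, 0.36], -0.01],
  [[-0.01, 0.04, 0.5], -0.01],
  [[-0.01, 0.04, 0.62], -0.01],
  [[-0.01, 0.04, 0.72], -0.01],
  [[-0.01, 0.04, 0.79], -0.01],
  [[-0.01, 0.04, 0.83], -0.01],
  [[-0.01, 0.04, 0.83], -0.01],
  [[-0.01, 0.04, 0.83], -0.01],
])

```text
time: 4.2
tool_pos: [0.5019, -0.1596, 0.0592]
ee_rot: [-3.141, 0.0, 2.932]
wrist_force: [-0.0, 0.2, 0.4]
width: 0.0942
```

```bash
python3 -c "
from mv import *
plan([.5025,-.160,.060],2.93,1)
for n in('top','scene'):
    s=avg(n,1);cv2.imwrite('pics/'+n+'D.png',s['pixels'][:,:,::-1])
L=[cv2.resize(cv2.imread('pics/sceneD.png')[120:270,190:320],None,fx=3,fy=3,interpolation=2),cv2.resize(cv2.imread('pics/topD.png')[180:280,320:420],(390,450),interpolation=2)]
cv2.imwrite('pics/D.png',np.hstack(L))
" 2>/dev/null
```

```text
now 4.2 [ 0.5019 -0.1596  0.0592] 2.9324414220867014 q [-0.4154  0.1114  1.6403 -0.0001  1.3896 -1.7771] F [-0.0266  0.1546  0.4216] w 0.09416179443854514
0 [-0.009 -0.004 -0.01 ] 0.002
```

View pics/D.png

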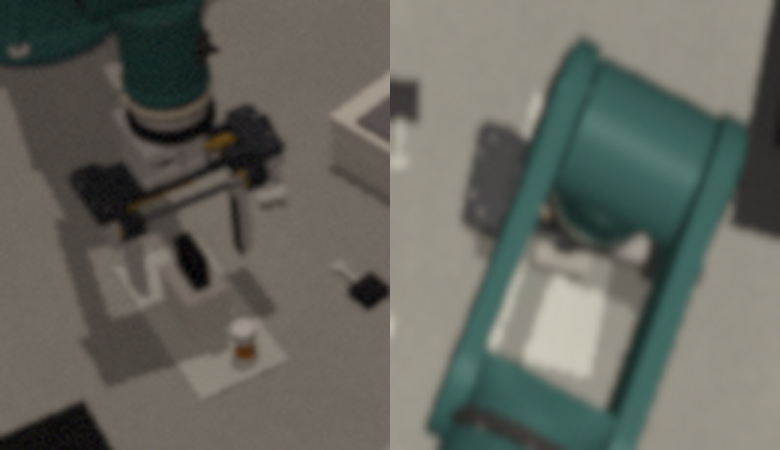

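The fingers straddle the key block at scene ~(255,205), so I'm closing.

servo_tool([
  [[0, 0, 0], 0],
  [[0, 0, 0], 0],
  [[0, 0, 0], 0],
  [[0, 0, 0], 0],
  [[0, 0, 0], 0],
  [[0, 0, 0], 0],
  [[0, 0, 0], 0],
  [[0, 0, 0], 0],
], grip=1)

```text
time: 4.97
tool_pos: [0.5017, -0.1595, 0.059]
ee_rot: [-3.142, -0.0, 2.932]
wrist_force: [-0.1, -0.1, -0.3]
width: 0.044
```

servo_tool([
  [[0, 0, 0], 0],
  [[0, 0, 0], 0],
  [[0, 0, 0], 0],
  [[0, 0, 0], 0],
  [[0, 0, 0], 0],
  [[0, 0, 0], 0],
  [[0, 0, 0], 0],
], grip=1)

```text
time: 5.55
tool_pos: [0.5017, -0.1595, 0.0591]
ee_rot: [-3.141, 0.0, 2.932]
wrist_force: [0.3, -0.5, -0.2]
width: 0.0175
```

servo_tool([
  [[0, 0, -0.06], 0],
  [[0, 0, -0.15], 0],
  [[0, 0, -0.3], 0],
  [[0, 0, -0.5], 0],
  [[0, 0, -0.7], 0],
  [[0, 0, -0.87], 0],
  [[0, 0, -0.97], 0],
  [[0, 0, -1.0], 0],
])

```text
time: 6.22
tool_pos: [0.5029, -0.16, 0.142]
ee_rot: [-3.141, 0.005, 2.932]
wrist_force: [0.3, 0.3, -2.0]
width: 0.0174
```

servo_tool([
  [[0, 0, -0.1], 0],
  [[0, 0, -0.25], 0],
  [[0, 0, -0.4], 0],
  [[0, 0, -0.55], 0],
  [[0, 0, -0.65], 0],
  [[0, 0, -0.7], 0],
])

```text
time: 6.72
tool_pos: [0.5025, -0.1598, 0.1974]
ee_rot: [-3.141, 0.003, 2.932]
wrist_force: [0.2, 0.3, -1.6]
width: 0.0179
```

```bash
python3 -c "
from mv import *
plan([.5124,.233,.195],3.09,6)
for n in('top','scene'):
    s=avg(n,1);cv2.imwrite('pics/'+n+'E.png',s['pixels'][:,:,::-1])
L=[cv2.resize(cv2.imread('pics/sceneE.png')[120:270,190:320],None,fx=3,fy=3,interpolation=2),cv2.resize(cv2.imread('pics/topE.png')[180:280,320:420],(390,450),interpolation=2)]
cv2.imwrite('pics/E.png',np.hstack(L))
" 2>/dev/null
```

```text
now 6.7167 [ 0.5025 -0.1598  0.1974] 2.932497617185835 q [-0.4154  0.0358  1.441  -0.0001  1.6616 -1.7771] F [ 0.213   0.3321 -1.5637] w 0.0179265960293997
0 [0.15  0.805 0.005] -0.017
1 [0.128 0.808 0.005] -0.017
2 [0.107 0.812 0.005] -0.017
3 [0.086 0.814 0.005] -0.017
4 [0.065 0.816 0.005] -0.017
5 [0.043 0.817 0.005] -0.017
```

View pics/E.png

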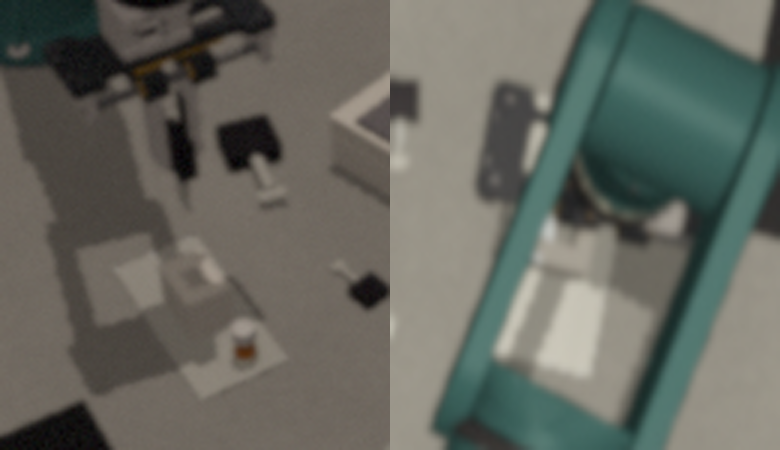

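servo_tool([
  [[0.02, 0.1, 0], -0.01],
  [[0.06, 0.3, 0], -0.01],
  [[0.1, 0.55, 0], -0.02],
  [[0.15, 0.8, 0], -0.02],
])

```text
time: 7.15
tool_pos: [0.5026, -0.0932, 0.1938]
ee_rot: [3.141, -0.002, 2.964]
wrist_force: [-0.3, 0.4, -1.0]
width: 0.0181
```

servo_tool([
  [[0.03, 0.2, 0], -0.01],
  [[0.06, 0.4, 0], -0.01],
  [[0.1, 0.6, 0], -0.02],
  [[0.13, 0.8, 0], -0.02],
])

```text
time: 7.48
tool_pos: [0.5035, -0.028, 0.1939]
ee_rot: [3.141, -0.002, 2.997]
wrist_force: [0.2, -0.2, -1.7]
width: 0.0176
```

servo_tool([
  [[0.03, 0.2, 0], -0.01],
  [[0.05, 0.4, 0], -0.01],
  [[0.08, 0.6, 0], -0.02],
  [[0.11, 0.8, 0], -0.02],
])

```text
time: 7.82
tool_pos: [0.5041, 0.0365, 0.1939]
ee_rot: [3.142, -0.002, 3.028]
wrist_force: [0.1, -0.3, -0.9]
width: 0.0178
```

servo_tool([
  [[0.02, 0.2, 0], -0.01],
  [[0.04, 0.4, 0], -0.01],
  [[0.06, 0.6, 0], -0.02],
  [[0.09, 0.8, 0], -0.02],
])

```text
time: 8.15
tool_pos: [0.5043, 0.1008, 0.1939]
ee_rot: [-3.141, -0.002, 3.06]
wrist_force: [0.2, -0.4, -2.2]
width: 0.0179
```

servo_tool([
  [[0.02, 0.2, 0], -0.01],
  [[0.03, 0.4, 0], -0.01],
  [[0.05, 0.6, 0], -0.02],
  [[0.06, 0.8, 0], -0.02],
])

```text
time: 8.48
tool_pos: [0.5046, 0.1649, 0.1939]
ee_rot: [-3.141, -0.002, 3.091]
wrist_force: [-0.3, -0.5, -1.9]
width: 0.0177
```

servo_tool([
  [[0.01, 0.2, 0], -0.01],
  [[0.02, 0.4, 0], -0.01],
  [[0.03, 0.6, 0], -0.02],
  [[0.04, 0.72, 0], -0.02],
  [[0.04, 0.8, 0], -0.02],
  [[0.04, 0.8, 0], -0.02],
])

```text
time: 8.98
tool_pos: [0.5053, 0.2288, 0.1943]
ee_rot: [-3.141, -0.001, 3.123]
wrist_force: [-0.3, -1.4, -0.9]
width: 0.0179
```

```bash
python3 -c "
from mv import *
plan([.5124,.233,.160],3.09,1)
"
```

```text
now 8.9833 [0.5053 0.2288 0.1943] 3.1225606562112014 q [ 0.3229  0.1011  1.3778  0.0002  1.6641 -1.2289] F [-0.308  -1.4263 -0.9417] w 0.017936884332572713
0 [-0.088  0.054  0.429] 0.021
```

servo_tool([
  [[-0.04, 0.02, 0.06], 0.01],
  [[-0.09, 0.05, 0.15], 0.02],
  [[-0.09, 0.05, 0.25], 0.02],
  [[-0.09, 0.05, 0.35], 0.02],
  [[-0.09, 0.05, 0.4], 0.02],
  [[-0.09, 0.05, 0.43], 0.02],
  [[-0.09, 0.05, 0.43], 0.02],
  [[-0.09, 0.05, 0.43], 0.02],
])

```text
time: 9.65
tool_pos: [0.5131, 0.2314, 0.1606]
ee_rot: [-3.141, -0.0, 3.089]
wrist_force: [0.9, 0.3, -1.2]
width: 0.018
```

```bash
python3 -c "
from mv import *
plan([.5124,.233,.160],3.09,1)
for n in('top','scene'):
    s=avg(n,3);pickle.dump(s,open(n+'F.pkl','wb'));cv2.imwrite('pics/'+n+'F.png',s['pixels'][:,:,::-1])
L=[cv2.resize(cv2.imread('pics/sceneF.png')[95:195,300:400],(450,450),interpolation=2),cv2.resize(cv2.imread('pics/topF.png')[180:270,210:300],(345,450),interpolation=2)]
cv2.imwrite('pics/F.png',np.hstack(L))
" 2>/dev/null
```

```text
now 9.65 [0.5131 0.2314 0.1606] 3.089319045424771 q [ 0.3231  0.1287  1.414  -0.0001  1.5989 -1.1955] F [ 0.8509  0.3489 -1.2173] w 0.017957186319385966
0 [0.01  0.019 0.008] -0.0
```

View pics/F.png

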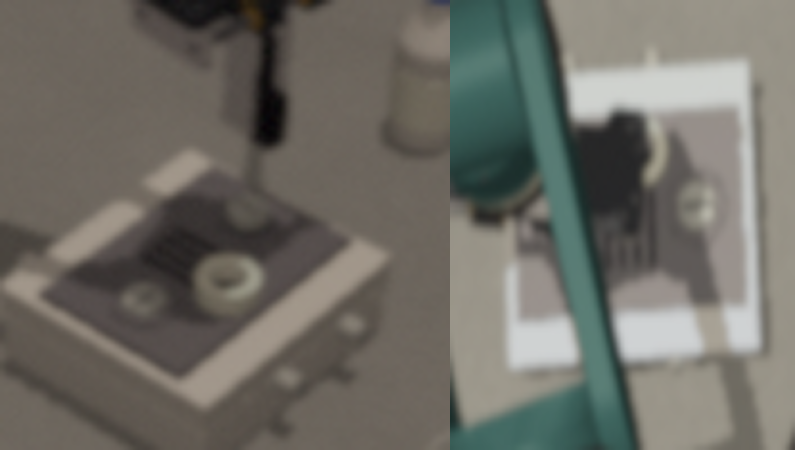

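```bash
python3 -c "
from mv import *
s=pickle.load(open('sceneF.pkl','rb'))
a=np.clip(s['pixels'][105:155,330:385,::-1]*1.6,0,255).astype(np.uint8)
f=11
b=cv2.resize(a,None,fx=f,fy=f,interpolation=2)
def mark(P,c):
    u=proj(s,P)[0];p=((u-[330,105]+.5)*f-.5).astype(int);print(u);cv2.circle(b,tuple(p.tolist()),3,c,-1)
T=np.array([.5131,.2314]);y=3.089
ux=np.array([np.cos(y),np.sin(y)])
for k in(-.01,0,.01): mark([*(T+k*ux),.1606-.051],(0,0,255))
for k in(-.021,.021): mark([*(T+k*ux),.1606-.005],(0,255,0))
for k in(-.01,0,.01): mark([.5124+k*np.cos(-.05),.2333+k*np.sin(-.05),.0915],(255,0,0))
cv2.imwrite('pics/F2.png',b)
"
```

```text
[357.195  137.1533]
[354.9408 135.5951]
[352.7019 134.0474]
[360.5139 126.7687]
[350.8667 120.2831]
[352.7034 138.2984]
[354.9284 139.843 ]
[357.1685 141.3981]
```

View pics/F2.png

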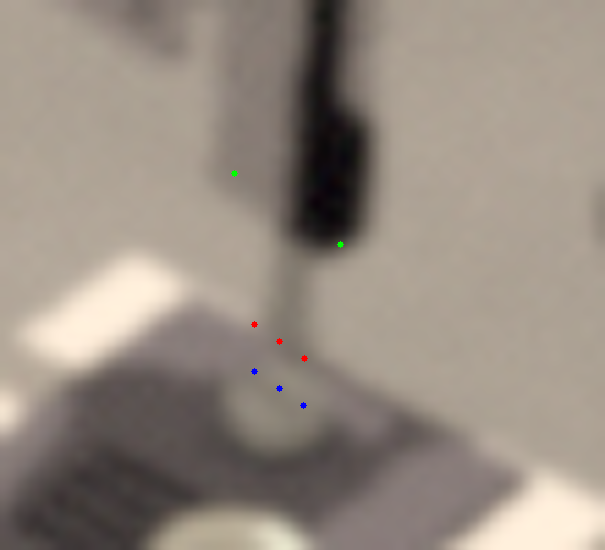

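```bash
cat > shank.py <<'E'
from mv import *
def shank(f,T,yaw,tz,rng=(.018,.040)):
    s=pickle.load(open(f,'rb'));g=s['pixels'].mean(2)
    from scipy.ndimage import map_coordinates
    out=[]
    for z in np.arange(rng[0],rng[1],.002):   # height above blade edge
        P=[T[0],T[1],tz-.051+z];u,v=proj(s,P)[0]
        xs=np.arange(u-5,u+5,.05);I=map_coordinates(g,[np.full(xs.size,v),xs],order=3)
        out.append(I)
    I=np.mean(out,0);off=np.arange(-5,5,.05)
    return off,I
if __name__=="__main__":
    off,I=shank('sceneF.pkl',[.5131,.2314],3.089,.1606)
    print(I[::5].round(0));
    bg=np.interp(off,[-4,4],[np.median(I[:30]),np.median(I[-30:])])
E
python3 shank.py
```

```text
[103. 103. 103. 103. 103. 102. 102. 102. 101. 101. 100.  99.  97.  95.  93.  91.  88.  84.  81.  78.  75.  73.  71.  69.  67.  66.  65.  64.  64.
  64.  64.  65.  65.  66.  67.  68.  69.  70.  72.  73.]
```

```bash
python3 - <<'E'
from mv import *
s=pickle.load(open('sceneF.pkl','rb'));g=s['pixels'].mean(2)
for v in range(126,142): print(v,g[v,346:366].round(0).astype(int))
for z in(.1096,.12,.13,.14): print(z,proj(s,[.5131,.2314,z]))
E
```

```text
126 [102 103 103 102 102 103 101 100  90  73  53  37  26  19  23  37  59  82  95 100]
127 [103 102 102 103 103 103 102  99  93  81  68  55  47  43  50  64  80  93 101 101]
128 [105 103 103 102 103 102 103 100  94  82  75  70  69  72  79  87  95 100 103 103]
129 [112 106 105 103 103 103 102 100  93  83  78  77  83  91  94  98 100 101 102 102]
130 [123 114 108 105 103 102 102  99  91  82  77  80  89  98 100 101 101 101 102 102]
131 [124 114 109 108 107 105 101  98  91  81  76  80  90  99 101 102 101 102 101 101]
132 [113 102 100 105 106 106 104  97  86  80  76  82  90  99 101 102 102 102 101 100]
133 [ 94  89  88  94  98 103 102  95  84  77  77  80  91  98 101 101 101 101 100 102]
134 [ 82  81  83  84  87  92  94  90  81  76  76  82  90  97 100 102 101 100 100 100]
135 [ 80  79  80  80  81  84  83  84  80  74  75  79  88  95 100 101 101 101 100 100]
136 [ 81  79  81  80  80  81  81  80  78  74  72  76  84  93  99 101 100 101 101 101]
137 [ 79  80  79  79  80  80  79  79  81  77  73  73  78  88  94  98  99 100 101 101]
138 [ 72  75  74  74  77  77  78  80  82  84  80  78  77  77  83  90  96  99 100 101]
139 [63 63 65 65 71 76 78 79 82 85 86 84 80 79 77 81 87 93 96 99]
140 [56 56 56 59 70 78 81 81 79 80 84 85 84 81 79 76 77 81 85 92]
141 [52 53 53 56 69 80 84 84 81 79 81 82 82 81 78 78 75 73 75 79]
0.1096 [[354.9408 135.5951]]
0.12 [[355.0997 132.9054]]
0.13 [[355.2539 130.295 ]]
0.14 [[355.4096 127.6606]]
```

```bash
python3 -c "
from mv import *
plan([.5107,.2322,.149],3.09,1)"
```

```text
now 9.95 [0.5133 0.2317 0.1611] 3.0895845523349306 q [ 0.3234  0.1284  1.4133 -0.0001  1.599  -1.1954] F [-0.2251  0.5079 -1.0072] w 0.017728379692954037
0 [0.033 0.005 0.152] -0.0
```

servo_tool([
  [[0.015, 0.005, 0.03], 0],
  [[0.033, 0.005, 0.07], 0],
  [[0.033, 0.005, 0.11], 0],
  [[0.033, 0.005, 0.14], 0],
  [[0.033, 0.005, 0.15], 0],
  [[0.033, 0.005, 0.15], 0],
  [[0.033, 0.005, 0.15], 0],
])

```text
time: 10.53
tool_pos: [0.5105, 0.2321, 0.1485]
ee_rot: [-3.141, -0.0, 3.09]
wrist_force: [-0.3, 0.1, -1.6]
width: 0.0176
```

```bash
cat > look.py <<'E'
from mv import *
import sys
n=sys.argv[1]
o=robot.get_obs();T=o["tool_pos"];y=o["ee_rot"][2];print(T,y,o["wrist_force"],o["wrist_torque"])
s=avg('scene',4);pickle.dump(s,open(n+'.pkl','wb'))
a=np.clip(s['pixels'][118:153,338:376,::-1]*1.8,0,255).astype(np.uint8)
f=20
b=cv2.resize(a,None,fx=f,fy=f,interpolation=2)
def mark(P,c):
    u=proj(s,P)[0];p=((u-[338,118]+.5)*f-.5).astype(int);print(u.round(2));cv2.circle(b,tuple(p.tolist()),3,c,-1)
ux=np.array([np.cos(y),np.sin(y)])
for k in(-.01,0,.01): mark([*(T[:2]+k*ux),T[2]-.051],(0,0,255))
for k in(-.021,.021): mark([*(T[:2]+k*ux),T[2]-.005],(0,255,0))
for k in(-.01,0,.01): mark([.5124+k*np.cos(-.05),.2333+k*np.sin(-.05),.0915],(255,0,0))
cv2.imwrite('pics/'+n+'.png',b)
g=s['pixels'].mean(2)
for v in range(130,140): print(v,g[v,348:364].round(0).astype(int))
E
python3 look.py G
```

```text
[0.5105 0.2321 0.1485] 3.0895233000232474 [-0.3268  0.0892 -1.5931] [ 0.0967 -0.1821 -0.0194]
[356.54 139.76]
[354.3 138.2]
[352.07 136.66]
[359.82 129.51]
[350.24 123.03]
[352.7 138.3]
[354.93 139.84]
[357.17 141.4 ]
130 [108 105 104 103 101  97  86  73  61  53  50  54  64  80  92  98]
131 [109 108 106 104 101  95  86  77  72  73  77  81  88  94  99 101]
132 [100 104 106 106 103  97  86  78  77  84  90  95  98 100 101 102]
133 [ 89  93  99 103 103  97  86  77  79  88  96 100 100 102 101 101]
134 [ 82  84  88  92  95  92  84  77  80  89  96 101 100 102 101 101]
135 [ 81  80  82  83  85  83  80  76  80  89  98 101 102 102 101 101]
136 [ 80  79  79  79  79  76  75  75  79  86  94  98 101 101 101 100]
137 [ 78  77  75  76  76  74  73  74  76  80  86  91  96  98 100 101]
138 [ 72  69  70  73  74  74  74  74  75  76  80  83  86  91  97 100]
139 [62 62 65 74 77 77 75 74 74 76 79 79 81 82 88 92]
```

View pics/G.png

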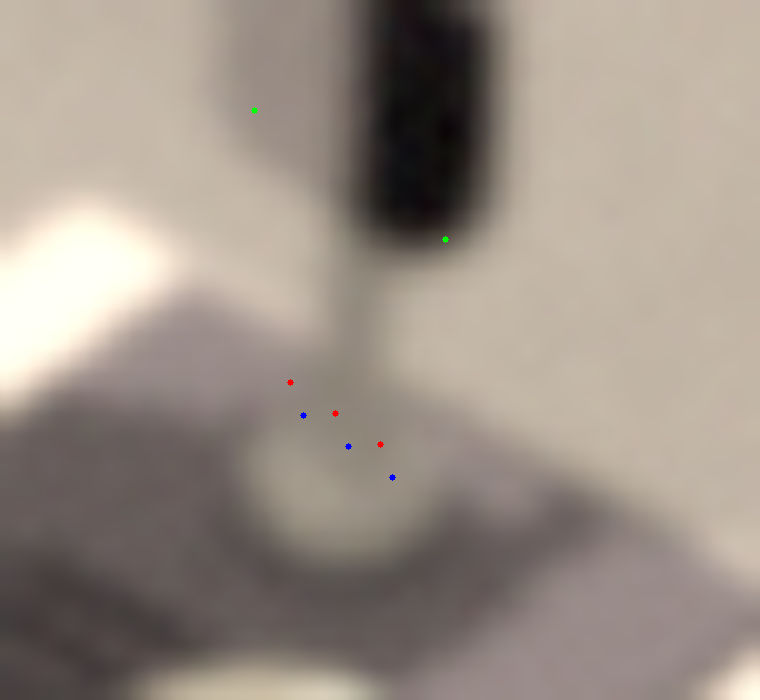

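```bash
python3 -c "
import pickle,cv2,numpy as np
L=[]
for n in('sceneA','G'):
    g=pickle.load(open(n+'.pkl','rb'))['pixels'].mean(2)[128:152,344:368]
    g=np.clip((g-55)*(255/(60 if n=='sceneA' else 45)),0,255)
    L.append(cv2.resize(g.astype(np.uint8),None,fx=16,fy=16,interpolation=2))
cv2.imwrite('pics/G2.png',np.hstack(L))"
```

```text
(no output)
```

View pics/G2.png

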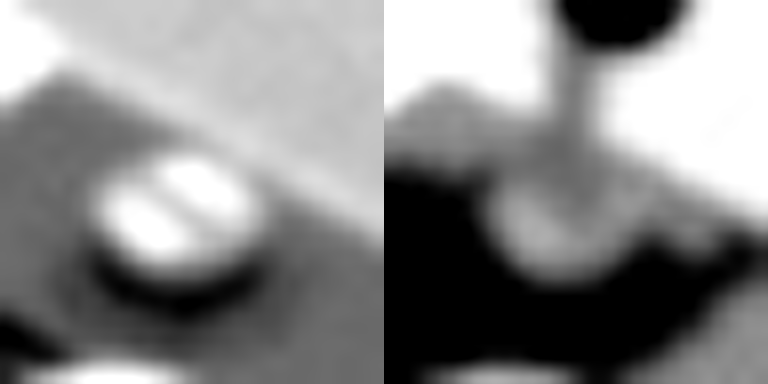

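```bash
python3 -c "
from mv import *
t=pickle.load(open('topA.pkl','rb'));s=pickle.load(open('sceneA.pkl','rb'))
for sv in((354.75,140.4),(354.8,140.1)):
  for tv in((237.6,222.07),):
    print(tri(t,tv,s,sv))
for z in(.082,.086,.09): print(z,onz(t,[(237.6,222.07)],z),onz(s,[(354.75,140.4)],z))
"
```

```text
(array([0.5124, 0.2331, 0.0895]), [np.float64(0.2947011188949648), np.float64(0.2947011188945497)])
(array([0.5123, 0.233 , 0.0906]), [np.float64(0.13032719937966472), np.float64(0.13032719937944792)])
0.082 [[0.5136 0.2344 0.082 ]] [[0.5061 0.2397 0.082 ]]
0.086 [[0.513  0.2338 0.086 ]] [[0.5094 0.236  0.086 ]]
0.09 [[0.5125 0.2332 0.09  ]] [[0.5127 0.2323 0.09  ]]
```

servo_tool([
  [[0, 0, 0.02], 0],
  [[0, 0, 0.04], 0],
  [[0, 0, 0.06], 0],
  [[0, 0, 0.075], 0],
  [[0, 0, 0.075], 0],
  [[0, 0, 0.075], 0],
])

```text
time: 11.23
tool_pos: [0.5104, 0.2321, 0.1424]
ee_rot: [-3.141, -0.0, 3.089]
wrist_force: [0.4, 0.1, -1.4]
width: 0.0176
```

servo_tool([
  [[0, 0, 0.012], 0],
  [[0, 0, 0.025], 0],
  [[0, 0, 0.025], 0],
  [[0, 0, 0.025], 0],
])

```text
time: 11.57
tool_pos: [0.5105, 0.2321, 0.1406]
ee_rot: [-3.141, -0.0, 3.089]
wrist_force: [-0.5, 0.6, -1.4]
width: 0.0179
```

servo_tool([
  [[0, 0, 0.012], 0],
  [[0, 0, 0.025], 0],
  [[0, 0, 0.025], 0],
  [[0, 0, 0.025], 0],
])

```text
time: 11.9
tool_pos: [0.5104, 0.2321, 0.1385]
ee_rot: [-3.141, -0.0, 3.09]
wrist_force: [-0.4, -0.3, -1.3]
width: 0.0179
```

servo_tool([
  [[0, 0, 0.012], 0],
  [[0, 0, 0.025], 0],
  [[0, 0, 0.025], 0],
  [[0, 0, 0.025], 0],
])

```text
time: 12.23
tool_pos: [0.5105, 0.2321, 0.1366]
ee_rot: [-3.142, 0.0, 3.09]
wrist_force: [0.3, 0.2, -1.0]
width: 0.0178
```

servo_tool([
  [[0, 0, 0.012], 0],
  [[0, 0, 0.02], 0],
  [[0, 0, 0.02], 0],
  [[0, 0, 0.02], 0],
])

```text
time: 12.57
tool_pos: [0.5106, 0.2321, 0.1356]
ee_rot: [3.142, 0.0, 3.09]
wrist_force: [-0.6, -0.9, 2.5]
width: 0.0179
```

servo_tool([
  [[0, 0.01, 0], 0],
  [[0, 0.02, 0], 0],
  [[0, 0.02, 0], 0],
  [[0, 0.02, 0], 0],
])

```text
time: 12.9
tool_pos: [0.5109, 0.2334, 0.1352]
ee_rot: [-3.141, 0.001, 3.089]
wrist_force: [-0.0, -1.9, 2.8]
width: 0.0178
```

servo_tool([
  [[0, 0.01, 0], 0],
  [[0, 0.015, 0], 0],
  [[0, 0.015, 0], 0],
])

```text
time: 13.15
tool_pos: [0.5109, 0.2339, 0.135]
ee_rot: [-3.139, 0.0, 3.089]
wrist_force: [-0.1, -5.9, 2.5]
width: 0.0182
```

servo_tool([
  [[0, -0.01, 0], 0],
  [[0, -0.018, 0], 0],
  [[0.01, -0.018, 0], 0],
  [[0.02, -0.018, 0], 0],
  [[0.02, -0.018, 0], 0],
])

```text
time: 13.57
tool_pos: [0.5102, 0.2337, 0.1356]
ee_rot: [3.141, 0.003, 3.089]
wrist_force: [3.4, -3.0, 2.1]
width: 0.0177
```

servo_tool([
  [[0.005, 0, 0], 0],
  [[0.01, 0, 0], 0],
  [[0.01, 0, 0], 0],
])

```text
time: 13.82
tool_pos: [0.5085, 0.2338, 0.1353]
ee_rot: [3.141, 0.001, 3.09]
wrist_force: [4.3, -2.4, 3.2]
width: 0.018
```

servo_tool([
  [[0, -0.006, 0], 0],
  [[0, -0.012, 0], 0],
  [[0, -0.012, 0], 0],
])

```text
time: 14.07
tool_pos: [0.5083, 0.2336, 0.1353]
ee_rot: [3.14, 0.001, 3.09]
wrist_force: [3.8, 0.2, 2.3]
width: 0.0177
```

servo_tool([
  [[-0.006, 0, 0], 0],
  [[-0.012, 0, 0], 0],
  [[-0.012, 0, 0], 0],
])

```text
time: 14.32
tool_pos: [0.5085, 0.2335, 0.1349]
ee_rot: [3.14, -0.001, 3.09]
wrist_force: [2.3, 2.2, 3.5]
width: 0.018
```

servo_tool([
  [[-0.01, 0, 0], 0],
  [[-0.02, 0, 0], 0],
  [[-0.02, 0, 0], 0],
])

```text
time: 14.57
tool_pos: [0.5094, 0.2328, 0.1345]
ee_rot: [-3.142, -0.003, 3.09]
wrist_force: [-1.3, 1.0, 3.6]
width: 0.0179
```

servo_tool([
  [[0, 0, 0], 0],
  [[0, 0, 0], 0],
  [[0, 0, 0], 0],
])

```text
time: 14.82
tool_pos: [0.5099, 0.2323, 0.1347]
ee_rot: [-3.141, -0.002, 3.09]
wrist_force: [-2.5, 1.8, 3.5]
width: 0.0179
```

servo_tool([
  [[0, 0, 0.012], 0],
  [[0, 0, 0.024], 0],
  [[0, 0, 0.036], 0],
  [[0, 0, 0.036], 0],
  [[0, 0, 0.036], 0],
])

```text
time: 15.23
tool_pos: [0.5104, 0.2322, 0.1322]
ee_rot: [-3.141, -0.001, 3.089]
wrist_force: [-3.1, -0.5, 4.7]
width: 0.0177
```

servo_tool([
  [[0, 0, 0.012], 0],
  [[0, 0, 0.024], 0],
  [[0, 0, 0.024], 0],
  [[0, 0, 0.024], 0],
])

```text
time: 15.57
tool_pos: [0.5107, 0.2323, 0.1306]
ee_rot: [-3.141, 0.0, 3.089]
wrist_force: [-3.4, -0.4, 5.8]
width: 0.0177
```

servo_tool([
  [[0.004, 0, 0.01], 0],
  [[0.006, 0, 0.018], 0],
  [[0.006, 0, 0.018], 0],
  [[0.006, 0, 0.018], 0],
])

```text
time: 15.9
tool_pos: [0.5107, 0.2323, 0.1301]
ee_rot: [-3.141, 0.002, 3.089]
wrist_force: [-3.1, -0.6, 8.4]
width: 0.0177
```

servo_tool([
  [[0, 0.002, 0], 0.05],
  [[0, 0.004, 0], 0.1],
  [[0, 0.005, 0], 0.16],
  [[-0.001, 0.007, 0], 0.22],
  [[-0.002, 0.009, 0], 0.28],
  [[-0.002, 0.009, 0], 0.3],
])

```text
time: 16.4
tool_pos: [0.5116, 0.2333, 0.1302]
ee_rot: [3.14, 0.003, 2.614]
wrist_force: [-2.6, -0.3, 8.2]
width: 0.0179
```

```bash
python3 -c "
from bench import robot
o=robot.get_obs();print(o['tool_pos'],o['ee_rot'],o['wrist_force'],o['wrist_torque'],o['joint_positions'])"
```

```text
[0.51155249 0.23330283 0.13015945] [3.13957271e+00 2.71845988e-03 2.61448985e+00] [-2.60792587 -0.28276171  8.18047773] [ 0.01745894  0.35274262 -0.01066759] [ 3.27503679e-01  1.38305200e-01  1.46425092e+00 -7.24882443e-04
  1.53572816e+00 -7.16168373e-01]
```

servo_tool([
  [[0, 0.002, 0], 0.05],
  [[0, 0.004, 0], 0.1],
  [[0, 0.005, 0], 0.16],
  [[-0.001, 0.007, 0], 0.22],
  [[-0.002, 0.009, 0], 0.28],
  [[-0.002, 0.009, 0], 0.3],
])

```text
time: 16.9
tool_pos: [0.5123, 0.234, 0.1301]
ee_rot: [3.138, 0.001, 2.143]
wrist_force: [-1.4, 1.2, 5.5]
width: 0.0176
```

```bash
python3 -c "
from bench import robot
o=robot.get_obs();print(o['tool_pos'],o['ee_rot'],o['wrist_force'],o['wrist_torque'],o['joint_positions'])"
```

```text
[0.51225654 0.23398351 0.13014812] [3.13799146e+00 1.45867759e-03 2.14327185e+00] [-1.38394165  1.19079863  5.48479722] [0.06151084 0.31980706 0.02505233] [ 3.28136896e-01  1.39906286e-01  1.46247311e+00 -5.44503026e-04
  1.53536615e+00 -2.44323015e-01]
```

servo_tool([
  [[0, 0.002, 0.012], 0.05],
  [[0, 0.004, 0.012], 0.1],
  [[0, 0.005, 0.012], 0.16],
  [[-0.001, 0.007, 0.012], 0.22],
  [[-0.002, 0.008, 0.012], 0.26],
  [[-0.002, 0.008, 0.012], 0.26],
])

```text
time: 17.4
tool_pos: [0.5129, 0.2342, 0.1301]
ee_rot: [3.137, -0.0, 1.736]
wrist_force: [-2.8, 0.5, 9.8]
width: 0.018
```

```bash
python3 -c "
from bench import robot
o=robot.get_obs();print(o['tool_pos'],o['ee_rot'],o['wrist_force'],o['wrist_torque'],o['joint_positions'])"
```

```text
[0.51293687 0.23421002 0.13007493] [ 3.13711571e+00 -1.46045932e-04  1.73635457e+00] [-2.78928094  0.46032888  9.78307673] [-0.02150889  0.55833768  0.01528706] [ 3.28151062e-01  1.41053127e-01  1.46133023e+00 -5.80971793e-04
  1.53476777e+00  1.62612785e-01]
```

servo_tool([
  [[0, 0.001, 0], 0.03],
  [[0, 0.002, 0], 0.06],
  [[0, 0.003, 0], 0.09],
  [[0, 0.003, 0], 0.09],
  [[0, 0.003, 0], 0.09],
])

```text
time: 17.82
tool_pos: [0.5132, 0.2343, 0.1301]
ee_rot: [3.137, -0.001, 1.597]
wrist_force: [-1.8, 0.7, 9.5]
width: 0.0179
```

```bash
python3 -c "
from bench import robot
o=robot.get_obs();print(o['tool_pos'],o['ee_rot'],o['wrist_force'],o['wrist_torque'],o['joint_positions'])"
```

```text
[0.51320263 0.23425533 0.13010762] [ 3.13708266e+00 -7.77547724e-04  1.59702087e+00] [-1.76746107  0.68691506  9.46028418] [-0.07379344  0.50305089 -0.02002513] [ 3.28086014e-01  1.41534974e-01  1.46072146e+00 -5.98812538e-04
  1.53479899e+00  3.01883420e-01]
```

servo_tool([
  [[0, 0, -0.02], 0],
  [[0, 0, -0.04], 0],
  [[0, 0, -0.06], 0],
  [[0, 0, -0.08], 0],
  [[0, 0, -0.08], 0],
  [[0, 0, -0.08], 0],
])

```text
time: 18.32
tool_pos: [0.5128, 0.2342, 0.1342]
ee_rot: [3.139, -0.0, 1.597]
wrist_force: [2.0, 1.3, 1.3]
width: 0.0176
```

servo_tool([
  [[0, 0, -0.03], 0],
  [[0, 0, -0.07], 0],
  [[0, 0, -0.12], 0],
  [[0, 0, -0.18], 0],
  [[0, 0, -0.25], 0],
  [[0, 0, -0.35], 0],
  [[0, 0, -0.45], 0],
  [[0, 0, -0.5], 0],
  [[0, 0, -0.5], 0],
])

```text
time: 19.07
tool_pos: [0.5125, 0.2343, 0.1763]
ee_rot: [3.139, -0.001, 1.597]
wrist_force: [-0.2, 0.8, -1.3]
width: 0.0178
```

```bash
python3 look.py H >/dev/null; python3 - <<'E'
import pickle,cv2,numpy as np
from h import *
t=avg('top',2);pickle.dump(t,open('topH.pkl','wb'))
a=t['pixels'][185:260,215:295,::-1];a=cv2.resize(a,None,fx=5,fy=5,interpolation=2)
g=pickle.load(open('H.pkl','rb'))['pixels'][110:185,310:390,::-1]
g=cv2.resize(np.clip(g*1.8,0,255),None,fx=5,fy=5,interpolation=2)
cv2.imwrite('pics/H2.png',np.hstack([a,g]).astype(np.uint8))
E
```

```text
(no output)
```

View pics/H2.png

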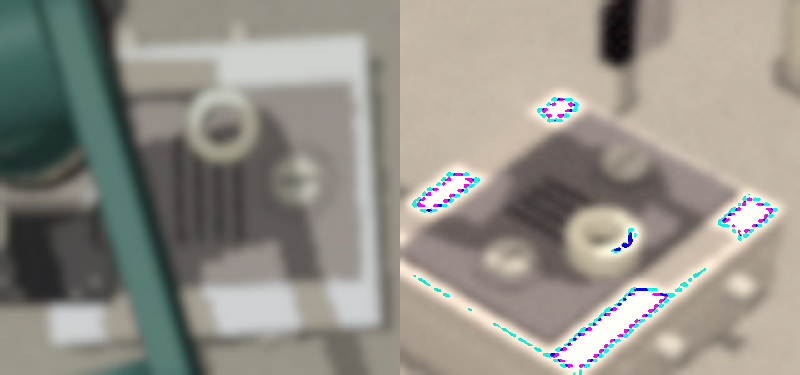

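```bash
python3 -c "
import pickle,cv2,numpy as np
g=pickle.load(open('H.pkl','rb'))['pixels'].mean(2)[128:168,322:368]
g=np.clip((g-50)*(255/50),0,255)
cv2.imwrite('pics/H3.png',cv2.resize(g.astype(np.uint8),None,fx=15,fy=15,interpolation=2))"
```

```text
(no output)
```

View pics/H3.png

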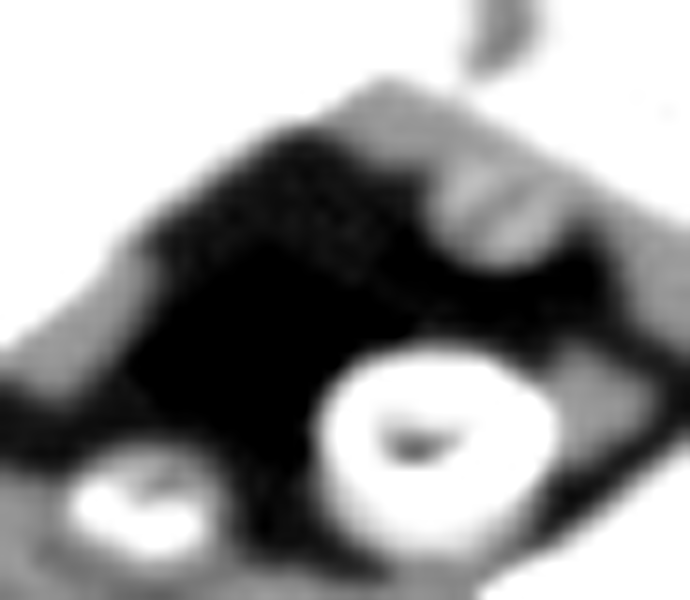

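The loose stud's slot (crop ~(500,200)) now runs along the line of the studs. Carrying the key back.

```bash
python3 -c "
from mv import *
plan([.5017,-.1595,.195],2.932,6)"
```

```text
now 19.3667 [0.5115 0.2339 0.1736] 1.5972655988998272 q [ 0.3282  0.124   1.3935 -0.0001  1.6253  0.3017] F [-0.0335  0.1021 -0.4517] w 0.017826843479336343
0 [-0.819 -0.042 -0.045] -0.142
1 [-0.789 -0.222 -0.045] -0.142
2 [-0.721 -0.39  -0.045] -0.142
3 [-0.617 -0.54  -0.045] -0.142
4 [-0.483 -0.663 -0.045] -0.142
5 [-0.325 -0.753 -0.045] -0.142
```

servo_tool([
  [[-0.1, -0.01, -0.06], -0.02],
  [[-0.3, -0.01, -0.12], -0.05],
  [[-0.55, -0.03, -0.2], -0.1],
  [[-0.82, -0.04, -0.27], -0.14],
])

```text
time: 19.7
tool_pos: [0.5098, 0.1681, 0.1955]
ee_rot: [-3.14, -0.0, 1.822]
wrist_force: [-0.5, -1.4, -1.1]
width: 0.0178
```

servo_tool([
  [[-0.2, -0.06, 0], -0.035],
  [[-0.4, -0.11, 0], -0.07],
  [[-0.6, -0.17, 0], -0.105],
  [[-0.79, -0.22, 0], -0.14],
])

```text
time: 20.03
tool_pos: [0.5083, 0.1019, 0.1955]
ee_rot: [-3.141, -0.0, 2.04]
wrist_force: [-0.4, 0.9, -1.0]
width: 0.0181
```

servo_tool([
  [[-0.18, -0.1, 0], -0.035],
  [[-0.36, -0.2, 0], -0.07],
  [[-0.54, -0.3, 0], -0.105],
  [[-0.72, -0.39, 0], -0.14],
])

```text
time: 20.37
tool_pos: [0.5063, 0.0365, 0.1955]
ee_rot: [-3.141, -0.0, 2.26]
wrist_force: [0.2, -0.1, -1.5]
width: 0.0177
```

servo_tool([
  [[-0.15, -0.13, 0], -0.035],
  [[-0.3, -0.27, 0], -0.07],
  [[-0.46, -0.4, 0], -0.105],
  [[-0.62, -0.54, 0], -0.14],
])

```text
time: 20.7
tool_pos: [0.5044, -0.0291, 0.1955]
ee_rot: [-3.141, -0.001, 2.48]
wrist_force: [0.4, -0.4, -2.3]
width: 0.0177
```

servo_tool([
  [[-0.12, -0.17, 0], -0.035],
  [[-0.24, -0.33, 0], -0.07],
  [[-0.36, -0.5, 0], -0.105],
  [[-0.48, -0.66, 0], -0.14],
])

```text
time: 21.03
tool_pos: [0.502, -0.0945, 0.1955]
ee_rot: [-3.141, -0.001, 2.699]
wrist_force: [-0.0, 0.1, -1.3]
width: 0.0179
```

servo_tool([
  [[-0.09, -0.2, 0], -0.035],
  [[-0.18, -0.4, 0], -0.07],
  [[-0.26, -0.6, 0], -0.105],
  [[-0.31, -0.7, 0], -0.14],
  [[-0.33, -0.75, 0], -0.14],
  [[-0.33, -0.75, 0], -0.14],
  [[-0.33, -0.75, 0], -0.14],
])

```text
time: 21.62
tool_pos: [0.5002, -0.1589, 0.1956]
ee_rot: [3.141, -0.001, 2.916]
wrist_force: [-0.4, -0.1, -1.9]
width: 0.0179
```

```bash
python3 -c "
from mv import *
plan([.5017,-.1595,.118],2.932,1)
for n in('top','scene'):
    s=avg(n,3);pickle.dump(s,open(n+'I.pkl','wb'))
t=pickle.load(open('topI.pkl','rb'))['pixels'][185:260,215:295,::-1];s=pickle.load(open('sceneI.pkl','rb'))['pixels'][120:170,315:370,::-1]
cv2.imwrite('pics/I.png',np.hstack([cv2.resize(t,(400,375),interpolation=2),cv2.resize(np.clip(s*1.6,0,255),(400,375),interpolation=2)]).astype(np.uint8))
"
```

```text
now 21.6167 [ 0.5002 -0.1589  0.1956] 2.915532692569076 q [-0.4158  0.0337  1.4465  0.0004  1.662  -1.7605] F [-0.3622 -0.0757 -1.9145] w 0.017926795963952996
0 [-0.02  -0.004  0.97 ] -0.01
```

View pics/I.png

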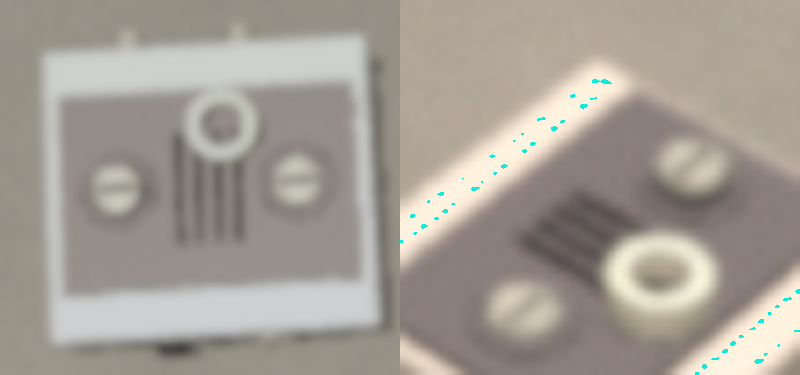

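```bash
python3 - <<'E'
import m4
from m4 import *
t=pickle.load(open('topI.pkl','rb'));s=pickle.load(open('sceneI.pkl','rb'))
for z in(.084,.087,.090):print(z,"loose",slot(t,np.array([.5124,.2333]),z,ang0=1.65),slot(s,np.array([.5124,.2333]),z,ang0=1.65))
print("locked",slot(t,np.array([.5214,.1235]),.0787,ang0=1.65),slot(s,np.array([.5214,.1235]),.0787,ang0=1.65))
from m3 import ell
for th in(150,158):
  a=ell(t,(238,222),th);print(a[0],a[2])
for th in(95,98,101):
  b=ell(s,(355,141),th,rad=5.5);print(b[0],b[2], tri(t,a[0],s,b[0]))
E
```

```text
0.084 loose (np.float64(1.6736374721538363), np.float64(-0.6691170721972518)) (np.float64(1.726758255197746), np.float64(1.617027829525096))
0.087 loose (np.float64(1.68013192885513), np.float64(-0.23086990065191404)) (np.float64(1.7293739648890694), np.float64(-0.24855449830899276))
0.09 loose (np.float64(1.6869463955637873), np.float64(0.22471244022726708)) (np.float64(1.818691275167812), np.float64(-2.0941080888716606))
locked (np.float64(1.7113455493590362), np.float64(-0.3499269277802424)) (np.float64(1.7113814273264325), np.float64(-0.36654938834375095))
[237.5643 222.1977] [ 9.2306 10.3442]
[237.5969 222.2725] [8.6044 9.7048]
[355.1152 140.2409] [ 8.891  10.1089] (array([0.5123, 0.2337, 0.0895]), [np.float64(0.5062108557632139), np.float64(0.5062108557641614)])
[354.8088 141.1887] [6.5948 9.4472] (array([0.5123, 0.2336, 0.086 ]), [np.float64(0.2375339151640972), np.float64(0.23753391516468753)])
[354.7733 141.2371] [6.1958 9.094 ] (array([0.5122, 0.2336, 0.0858]), [np.float64(0.3056133874204015), np.float64(0.3056133874204728)])
```

Both slots now measure the same direction (1.68–1.73 against 1.71 rad). Lowering the key over the pocket.

servo_tool([
  [[-0.02, -0.005, 0.1], -0.01],
  [[-0.02, -0.005, 0.25], -0.01],
  [[-0.02, -0.005, 0.45], -0.01],
  [[-0.02, -0.005, 0.65], -0.01],
  [[-0.02, -0.005, 0.8], -0.01],
  [[-0.02, -0.005, 0.9], -0.01],
  [[-0.02, -0.005, 0.96], -0.01],
  [[-0.02, -0.005, 0.96], -0.01],
  [[-0.02, -0.005, 0.96], -0.01],
])

```text
time: 22.67
tool_pos: [0.502, -0.16, 0.1192]
ee_rot: [-3.141, 0.0, 2.932]
wrist_force: [-0.4, 0.7, -1.8]
width: 0.0179
```

```bash
python3 -c "
from mv import *
plan([.5017,-.1595,.108],2.932,1)
s=avg('scene',3);pickle.dump(s,open('J.pkl','wb'))
T=robot.get_obs()['tool_pos'];print(T)
a=np.clip(s['pixels'][175:245,225:285,::-1]*1.5,0,255).astype(np.uint8);f=8
b=cv2.resize(a,None,fx=f,fy=f,interpolation=2)
cv2.imwrite('pics/J.png',b)
"
```

```text
now 22.6667 [ 0.502  -0.16    0.1192] 2.932399213204352 q [-0.4162  0.0688  1.5623 -0.0001  1.5101 -1.7778] F [-0.4379  0.6527 -1.7668] w 0.017887696121746156
0 [0.005 0.006 0.141] 0.0
[ 0.5025 -0.1603  0.1202]
```

View pics/J.png

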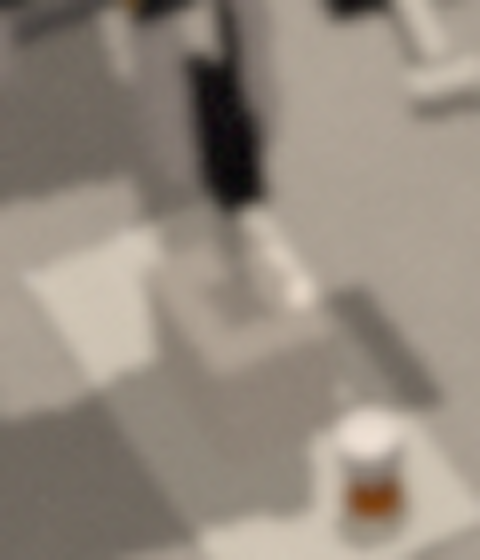

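servo_tool([
  [[0.005, 0.006, 0.03], 0],
  [[0.005, 0.006, 0.07], 0],
  [[0.005, 0.006, 0.11], 0],
  [[0.005, 0.006, 0.15], 0],
  [[0.005, 0.006, 0.19], 0],
  [[0.005, 0.006, 0.23], 0],
  [[0.005, 0.006, 0.25], 0],
  [[0.005, 0.006, 0.25], 0],
])

```text
time: 23.48
tool_pos: [0.5011, -0.1592, 0.0983]
ee_rot: [3.141, -0.001, 2.932]
wrist_force: [0.1, 0.4, -2.0]
width: 0.0177
```

servo_tool([
  [[0, 0, 0.05], 0],
  [[0, 0, 0.11], 0],
  [[0, 0, 0.17], 0],
  [[0, 0, 0.23], 0],
  [[0, 0, 0.29], 0],
  [[0, 0, 0.34], 0],
  [[0, 0, 0.38], 0],
  [[0, 0, 0.41], 0],
  [[0, 0, 0.43], 0],
  [[0, 0, 0.43], 0],
])

```text
time: 24.32
tool_pos: [0.5013, -0.1593, 0.0643]
ee_rot: [3.142, -0.001, 2.932]
wrist_force: [0.1, 0.8, -1.1]
width: 0.0179
```

servo_tool([
  [[0, 0, 0.02], 0],
  [[0, 0, 0.04], 0],
  [[0, 0, 0.05], 0],
  [[0, 0, 0.05], 0],
])

```text
time: 24.65
tool_pos: [0.5014, -0.1593, 0.0605]
ee_rot: [-3.142, -0.0, 2.932]
wrist_force: [0.0, 0.9, -0.8]
width: 0.0176
```

servo_tool([
  [[0, 0, 0.01], 0],
  [[0, 0, 0.015], 0],
  [[0, 0, 0.015], 0],
  [[0, 0, 0.015], 0],
])

```text
time: 24.98
tool_pos: [0.5015, -0.1594, 0.0595]
ee_rot: [-3.142, 0.0, 2.932]
wrist_force: [-0.8, -0.5, -1.0]
width: 0.018
```

servo_tool([
  [[0, 0, 0.01], 0],
  [[0, 0, 0.015], 0],
  [[0, 0, 0.015], 0],
  [[0, 0, 0.015], 0],
])

```text
time: 25.32
tool_pos: [0.5018, -0.1595, 0.059]
ee_rot: [-3.141, 0.001, 2.932]
wrist_force: [-0.9, 1.0, 4.3]
width: 0.0178
```

Seated: Fz went from -1 to +4.3 N at the original height. Releasing.

servo_tool([
  [[0, 0, -0.008], 0],
  [[0, 0, -0.008], 0],
  [[0, 0, -0.008], 0],
  [[0, 0, -0.008], 0],
  [[0, 0, -0.008], 0],
  [[0, 0, -0.008], 0],
  [[0, 0, -0.008], 0],
  [[0, 0, -0.008], 0],
  [[0, 0, -0.008], 0],
  [[0, 0, -0.008], 0],
  [[0, 0, -0.008], 0],
  [[0, 0, -0.008], 0],
], grip=-1)

```text
time: 26.32
tool_pos: [0.5015, -0.1594, 0.0589]
ee_rot: [-3.142, 0.0, 2.932]
wrist_force: [-0.1, 0.7, -0.3]
width: 0.0927
```

servo_tool([
  [[0, 0, -0.05], 0],
  [[0, 0, -0.12], 0],
  [[0, 0, -0.22], 0],
  [[0, 0, -0.34], 0],
  [[0, 0, -0.5], 0],
  [[0, 0, -0.68], 0],
  [[0, 0, -0.85], 0],
  [[0, 0, -0.95], 0],
  [[0, 0, -1.0], 0],
  [[0, 0, -1.0], 0],
])

```text
time: 27.15
tool_pos: [0.5023, -0.1597, 0.1406]
ee_rot: [-3.141, 0.003, 2.932]
wrist_force: [-0.2, 0.3, -0.1]
width: 0.0942
```

servo_tool([
  [[0, -0.1, -0.15], 0],
  [[0, -0.3, -0.35], 0],
  [[0, -0.5, -0.55], 0],
  [[0, -0.7, -0.75], 0],
  [[0, -0.9, -0.9], 0],
  [[0, -1.0, -0.9], 0],
])

```text
time: 27.65
tool_pos: [0.4853, -0.2403, 0.2139]
ee_rot: [-3.139, 0.004, 2.931]
wrist_force: [0.1, 0.5, 1.0]
width: 0.094
```

servo_tool([
  [[0.2, -0.2, 0], 0],
  [[0.4, -0.4, 0], 0],
  [[0.6, -0.6, 0], 0],
  [[0.8, -0.8, 0], 0],
  [[0.95, -0.95, 0], 0],
  [[1, -1.0, 0], 0],
  [[1, -1.0, 0], 0],
])

```text
time: 28.23
tool_pos: [0.389, -0.2996, 0.2102]
ee_rot: [3.141, -0.001, 2.93]
wrist_force: [-0.0, -0.2, -0.1]
width: 0.0942
```

```bash
python3 -c "
from mv import *
for n in('top','scene'):
    s=avg(n,2);pickle.dump(s,open(n+'K.pkl','wb'));cv2.imwrite('pics/'+n+'K.png',s['pixels'][:,:,::-1].astype(np.uint8))
print(robot.get_obs()['time'],robot.get_obs()['tool_pos'])
"
```

```text
28.4333 [ 0.3907 -0.2987  0.2106]
```

View pics/sceneK.png

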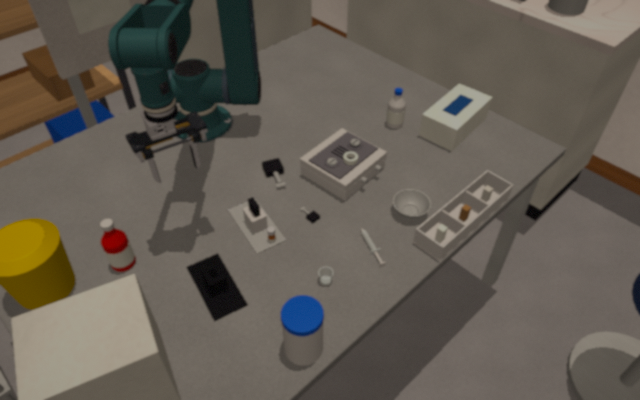

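View pics/topK.png

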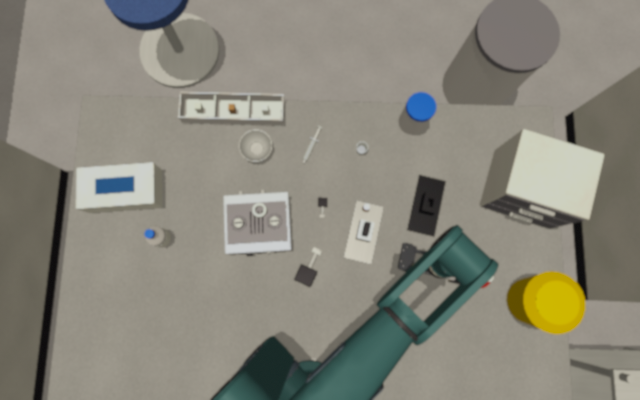

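```bash
python3 - <<'E'
import m4
from m4 import *
A=pickle.load(open('topA.pkl','rb'));t=pickle.load(open('topK.pkl','rb'));s=pickle.load(open('sceneK.pkl','rb'))
for I in(A,t):
    k=blob(I,(366,229),10,dark=True);w=onz(I,k[1],.094)[:,:2]*1e3;print(k[0],k[2],cv2.minAreaRect(w.astype(np.float32)))
print("loose",slot(t,np.array([.5124,.2333]),.087,ang0=1.65),slot(s,np.array([.5124,.2333]),.087,ang0=1.65))
print("locked",slot(t,np.array([.5214,.1235]),.0787,ang0=1.65))
d=np.abs(t['pixels']-A['pixels']).mean(2)
for n,(x,y) in dict(tape=(259,210),vial=(366,207),dish=(256,146),cup=(362,149),syr=(312,144),saline=(153,236),locked=(274,221)).items():print(n,d[y-6:y+7,x-6:x+7].max().round(1))
c=lambda p:cv2.resize(p[195:250,235:290,::-1],(390,390),interpolation=2)
SA=pickle.load(open('sceneA.pkl','rb'))['pixels'];cv2.imwrite('pics/fin.png',np.clip(np.hstack([c(SA),c(s['pixels'])])*1.4,0,255).astype(np.uint8))
E
```

```text
[365.9332 228.7994] 74.859375 ((501.2130432128906, -158.3385772705078), (17.76605796813965, 42.858802795410156), 76.3471450805664)
[365.7563 228.7144] 73.5859375 ((501.3471374511719, -157.62152099609375), (17.520946502685547, 42.610389709472656), 77.64429473876953)
loose (np.float64(1.6736672441737075), np.float64(-0.23167373402045568)) (np.float64(1.711140033407583), np.float64(-0.16605488289681472))
locked (np.float64(1.7086516724336898), np.float64(-0.34866634267703644))
tape 5.2
vial 5.2
dish 5.2
cup 5.1
syr 5.2
saline 5.1
locked 5.1
```

View pics/fin.png

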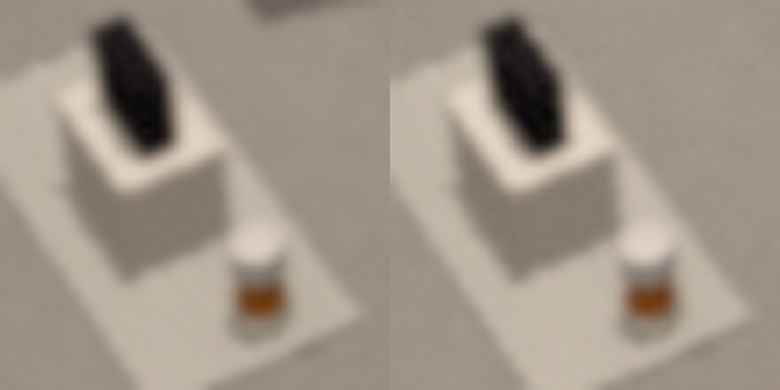

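The key stands upright in its pocket as before (grip at scene ~(254,207)). The bystanders I compared (all but the antiseptic bottle) haven't moved.

```bash
python3 -c "
from bench import robot
print(robot.close_job())"
```

```text
the job is handed in; nothing more can be done
None
```

The loose stud is fastened and the key is back upright in its rest. I handed the job in at about 28.5 s, with the gripper open and clear of everything.

**What I did:** I took the middle-sized key from the white rest and set its blade in the slot. A sideways nudge met the slot wall with about 6 N, which confirmed the fit. I pressed the stud down to its stop with about 7–11 N and turned it about a quarter turn clockwise. Then I let it come up and put the key back at its original height.

**Last checks:**
- **Stud:** its slot measures 1.67 rad from the top camera and 1.71 rad from the other. The fastened stud measures 1.71, so the two line up. I judged the catch from that and from the stud's measured height (about 11–14 mm above the cover), which fits but is rough.
- **Key:** it is within 1 mm of where it started.
- **Bystanders:** the tape, vial, dish, cup, syringe and saline show no change in the top view. The antiseptic bottle was partly hidden by the arm there, but the side view shows it still standing where it was.
- **Forces:** no reading I took showed more than about 11 N on the unit. I read the forces only at the end of each move.

**What disagreed:**
- The large and small look-alike keys tipped over by themselves in the first half second, before the arm moved. They are lying on the table, untouched.
- Position estimates from the two cameras and the arm differed by up to about 2 mm, so I went by feel at the slot.

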